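# Cover the screw pot and stow it under the charger shelf

## Task

Put the loose cover on the pot of screws so that it sits seated and level on the rim, then slide the covered pot along the mat, round the stands, into the free bay under the charger shelf until it rests against the red rail at the back. Ease it home without ramming the rail, never lift or tip the pot, let nothing touch the two stands or the gear stored either side of the bay, and leave the other things on the mat where they are.

Things in the scene. Friction and masses are not known exactly. Their poses are not given: they have to be found in the camera images.
- pot: open round steel pot holding screws and gears, 120 mm outside diameter, 42 mm high, wall 4 mm (mouth 112 mm across; the contents stay below 25 mm), about 0.3 to 0.6 kg; too wide to be gripped across. Stands loose on the mat. Origin: centre of its underside; z up.
- pot_rim (a point): centre of the pot's mouth, at rim height (42 mm above the pot's origin).
- cover: loose round cover, 0.14 kg: blue disc 124 mm across, 5 thick; under it a round plug 106 mm across, 6 deep, that drops into the pot's mouth (3 mm play all round); on top an upright black cylindrical knob 28 mm across, 32 high. Origin: centre of the plug's underside, z up. Lies on the mat on its plug, knob up. Seated, the disc rests on the rim, its origin 36 mm above the pot's origin.
- cover_knob (a point): point on the knob's axis, 28 mm above the cover's origin (17 mm above the disc's top).
- shelf: fixed low bench shelf: clear board 150 mm deep (x), 480 wide (y), 8 thick, aluminium front edge, underside 120 mm above the mat, on two side panels; a charger and drawers on it reach 187 mm. Origin: middle of the board's front edge, at mat height; x points into the shelf, away from the robot, y left, z up; yawed up to 7 degrees. A red stop rail, 24 mm high, runs along the back, its front face at x = 135 mm.
- bay_mouth (a point): middle of the opening of the free bay (160 mm wide, in the middle under the board), below the board's front edge, at mat height; axes as the shelf's, the bay running along x.
- bay_home (a point): where the pot's origin is when the pot touches the red rail in the middle of the bay: 75 mm into the shelf from its front edge, at mat height; axes as the shelf's. The pot is then wholly under the board, its near side 15 mm behind the board's front edge.
- power_supply: fixed aluminium power supply stored under the shelf on one side of the bay, 105 mm deep (x), 140 mm wide (y), 62 mm high, its front 25 mm behind the board's front edge. Origin: centre of its underside.
- wheel_box: fixed clear box of wheels with an orange lid band stored under the shelf on the other side of the bay, 105 mm deep, 140 mm wide, 64 mm high, its front 25 mm behind the board's front edge. Origin: centre of its underside. It and the power supply may be swapped.
- damper_stand: fixed stand with four orange dampers, 52 mm (x) by 66 mm (y), 105 mm high, in front of the shelf beside the way into the bay. Origin: centre of its underside.
- wheel_stand: fixed stand with three stacked wheels, round, 64 mm across, 113 mm high, in front of the shelf on the other side of the way into the bay. Origin: centre of its underside. May be swapped with the damper stand. Both stand 150 to 165 mm to the side of the bay's middle line, 30 mm before the board's front edge.
- battery: loose green and black battery pack, 138 x 46 x 25 mm, lying along its x. Origin: centre of its underside. Leave alone.
- cleaner: loose white bottle with a red cap, 42 mm across, 115 mm high. Origin: centre of its underside. Leave alone.
- tape: loose grey roll of tape lying flat, 100 mm across, 24 mm high. Origin: centre of its underside. Leave alone.
- driver: loose screwdriver, 170 mm long, lying along its x. Leave alone.
- wheel1: loose black wheel with a white disc lying flat, 63 mm across, 26 mm high. Origin: centre of its underside. Leave alone.
- wheel2: loose black wheel with a white disc, as wheel1. Leave alone.
- brush: loose brush, 170 mm long, lying along its x. Leave alone.
Mind the look-alikes: they are no part of the job. Several things have the shape of the cover; the one meant has the colours described above.

How it is judged:
On the way:
1. the cover sits seated and level on the pot, let go, before the pot goes under the shelf (z of cover in the frame of pot between 0.033 and 0.0378 m and horizontal distance between cover and pot below 0.006 m and angle between the z axis of cover and the z axis of pot, either way round below 0.03 rad and contact force between the fingers and cover below 0.2 N and x of pot in the frame of shelf below -0.062 m), for 0.2 s.
At the end, for the whole second after the job is handed in: The pot stands upright on the mat in the bay with its side within 5 mm of the red rail and its middle within 18 mm of the bay's middle line; the cover is seated in its mouth (disc on the rim within 1.8 mm, centred within 6 mm, level with the rim within 1.7 degrees); both at rest (z of cover in the frame of pot between 0.033 and 0.0378 m and horizontal distance between cover and pot below 0.006 m and angle between the z axis of cover and the z axis of pot, either way round below 0.03 rad and x of pot in the frame of shelf between 0.07 and 0.08 m and y of pot in the frame of shelf between -0.018 and 0.018 m and height (world z) of pot below 0.003 m and angle between pot's own z axis and vertical below 0.03 rad and linear speed of each of pot, cover below 0.01 m/s); the robot touches nothing.
It fails at once if something touches a stand or the gear stored beside the bay (more than 1 N) (contact force between any of damper_stand, wheel_stand, power_supply, wheel_box and anything else above 1 N).
It fails at once if the shelf or its rail is rammed (more than 20 N) (contact force between shelf and anything else above 20 N).
It fails at once if the pot is lifted more than 12 mm or tipped more than 10 degrees (height (world z) of pot above 0.012 m or angle between pot's own z axis and vertical above 0.175 rad).
It fails at once if a bystander is moved more than 15 mm (distance of any of battery, cleaner, tape, driver, wheel1, wheel2, brush from where it was at the start of the episode above 0.015 m).
It also fails if it takes over 72 s, if anything falls off the work surface, if the arm or the gripper's body presses on something with over 40 N, if the wrist force passes 120 N, or if a joint passes its speed limit or range.

## Robot

A 6-joint arm with a two-finger parallel gripper is mounted at the origin on the work surface. World frame = base frame: x ahead of the robot, y to its left, z up, the work surface at z = 0. Lengths are in m, angles in rad, forces in N, time in s.
With the tool pointing down it reaches from about 0.25 to 0.775 m from the base axis. Payload 4 kg.
Tool frame: the origin (TCP) lies at the very end of the fingers, on their centre line; the grasp point (between the pads) lies 19 mm behind it; z points along the fingers, x is the direction in which the jaws open and shut, and the axes are right-handed (so a half turn about z gives the same grasp; the last joint's range is limited). The gripper opens to 94 mm and grips with 3 to 60 N. Pads are 16 mm wide; open, the fingers measure 119 mm over their backs; the gripper's body (75 mm by 177 mm) begins 78 mm behind the grasp point.
Start: joints at [1.001, 0.087, 1.371, -0, 1.684, -0.103], TCP at [0.248, 0.491, 0.206] pointing down, gripper open.
Joint ranges: [-3.1, 3.1], [-0.76, 2.03], [0.27, 2.55], [-1.08, 4.22], [0.17, 2.65], [-2.57, 2.57]. Speed limits (rad/s): [2.79, 2.79, 3.14, 3.14, 3.14, 3.14].

## Interface

Orientations are given as [roll, pitch, yaw] about the fixed x, y, z axes, in that order (R = Rz(yaw) Ry(pitch) Rx(roll)).
In Python, from bench import robot, cams, ticket gives the robot as it stands.
- The arm moves only by the tool jog_arm, never from a script. Its argument "series" is a list of rows, each an object of numbers: "x", "y", "z": the shift along the tool's x, y, z in m; "rx", "ry", "rz": the turn, a rotation vector about the tool's x, y, z in degrees. A call has 1 to 12 rows; each row shifts and turns the pose as measured when the row begins, along the tool's axes as they then stand; what a row does not reach is not made up. A row lasts 1/12 s, in which the tool goes at most 41.7 mm and 7.16 degrees, less where a joint would pass 70% of its speed; a pose out of reach is approached as far as the arm can. A call with a gripper value outside its range is refused whole. "claw" is the opening, from 0 (shut) to 1 (fully open), set as the call begins (left out, the last holds). The fingers move at their own pace and stop on an object; the grip force is fixed at half the most. Time passes only in rows, so rows that do not move let the fingers close. It gives the time, the measured TCP pose, the force and the opening at its end, in the units of the state.
- robot.get_obs(): the state, without advancing time (a new reading comes with each control period).
- cams.snapshot(name): name is "scene" or "side" or "wrist"; returns a dict with "img" (384x512x3 uint8, red, green, blue), "mtx" (3x3 intrinsics, pixels), "origin" and "attitude" of the camera in the world. Camera axes: x right, y down, z forward; pixel columns grow to the right and rows downward; lengths in m; the calibration is good to about 2 mm. A picture is of the moment at which its call begins. There is no depth.
- ticket.close_job(): hands the job in, once; it reports no verdict.
Trained networks look in a picture, given as the dict that the camera call returned (one of the last four; its "shot" number tells which), for a name from the list of things; names that differ only in an ending like _2 or _b are one class to them, and where a whole thing is asked for, a point or a joint stands for the part that bears it (a point fixed in the world has none). Each returns a list of dicts, best first, with "p" (0 to 1); they miss things now and then, are a little off and sometimes report something else, mostly with a low value. They report only what shows in the picture. A call takes as long as a camera call. They do not tell look-alikes from the thing itself.
- cams.look_for(thing, picture): "bbox" ([left, top, width, height] in pixels, round what is visible of it).
The state is a dict: "time": time; "joint_positions": joint angles; "qvel": joint speeds; "joint_torque": joint torques, N m; "tool_pos": TCP position; "ee_rot": TCP orientation; "wrist_force": force on the tool from outside, world axes, zero at the start; "wrist_torque": the same for the moment, N m; "width": finger opening in m.
Only numpy, scipy, OpenCV 4.12 (cv2) and the standard library are available. Lean on these libraries where they do the work, as an engineer would, in place of code of your own. Each camera call takes 0.05 s, during which the arm holds its last target.

## Working session

There is one attempt and no reset: what is moved stays moved. The work goes in short steps, Python scripts to look and compute and a tool call to move; the robot and the scene stay as the last step left them, time stands still between calls to the robot, and variables do not carry over. Pictures are saved under pics/ and viewed, and the job is handed in when it is done.

Besides the shell and the picture viewer there is one more tool, called after ">>>" as name([rows], argument=value, ...), one row to a line, values as JSON. jog_arm: Moves the arm, as the interface text tells. Its arguments: {"type":"object","properties":{"series":{"type":"array","items":{"type":"object","properties":{"x":{"type":"number"},"y":{"type":"number"},"z":{"type":"number"},"rx":{"type":"number"},"ry":{"type":"number"},"rz":{"type":"number"}}}},"claw":{"type":"number"}},"required":["series"]}

```bash
ls; mkdir -p pics
cat > h.py <<'E'
import numpy as np, cv2, json
from bench import robot, cams, ticket
from scipy.spatial.transform import Rotation as Rn
def snap(n,f=None):
    s=cams.snapshot(n)
    if f: cv2.imwrite('pics/'+f,s['img'][:,:,::-1])
    return s
def R_of(s):
    a=np.array(s['attitude'],float)
    return a if a.shape==(3,3) else (Rn.from_euler('xyz',a).as_matrix() if a.size==3 else Rn.from_quat(a).as_matrix())
def ray(s,uv):
    K=np.array(s['mtx']);d=np.linalg.inv(K)@np.array([uv[0],uv[1],1.]);return np.array(s['origin']),R_of(s)@d
def onz(s,uv,z):
    o,d=ray(s,uv);return o+d*(z-o[2])/d[2]
def proj(s,p):
    c=np.array(s['mtx'])@(R_of(s).T@(np.array(p)-np.array(s['origin'])));return c[:2]/c[2]
E
python3 - <<'E'
from h import *
np.set_printoptions(precision=4,suppress=True)
for n in ['scene','side','wrist']:
    s=snap(n,n+'0.png'); print(n,s['mtx'],s['origin'],s['attitude'],s['img'].shape)
    for t in ['pot','cover','shelf','power_supply','wheel_box','damper_stand','wheel_stand','battery','cleaner','tape','driver','wheel1','brush']:
        print(t,[(np.round(d['bbox']).tolist(),round(d['p'],2)) for d in cams.look_for(t,s)][:4])
print(robot.get_obs())
E
```

```text
pics
scene [[494.1205   0.     254.7934]
 [  0.     494.1205 198.0561]
 [  0.       0.       1.    ]] [ 0.2099 -0.8782  1.109 ] [-2.432   0.0096 -0.2898] (384, 512, 3)
pot [([214.0, 134.0, 34.0, 34.0], 0.75)]
cover [([247.0, 248.0, 46.0, 44.0], 0.93), ([184.0, 282.0, 66.0, 27.0], 0.65)]
shelf [([296.0, 106.0, 119.0, 174.0], 0.83)]
power_supply [([337.0, 223.0, 16.0, 35.0], 0.6)]
wheel_box [([303.0, 147.0, 22.0, 40.0], 0.7)]
damper_stand [([283.0, 141.0, 17.0, 41.0], 0.98), ([239.0, 105.0, 42.0, 20.0], 0.57)]
wheel_stand [([316.0, 222.0, 28.0, 42.0], 0.75)]
battery [([238.0, 103.0, 45.0, 24.0], 0.93)]
cleaner [([346.0, 275.0, 18.0, 34.0], 0.64), ([181.0, 158.0, 29.0, 12.0], 0.62)]
tape [([238.0, 338.0, 48.0, 39.0], 0.94)]
driver [([158.0, 159.0, 51.0, 12.0], 0.79)]
wheel1 [([169.0, 125.0, 22.0, 16.0], 0.8), ([202.0, 110.0, 17.0, 15.0], 0.53)]
brush [([181.0, 277.0, 67.0, 31.0], 0.85)]
side [[373.5745   0.     256.7018]
 [  0.     373.5745 199.4799]
 [  0.       0.       1.    ]] [ 0.2182 -0.8466  0.6117] [-2.1287 -0.0173 -0.2713] (384, 512, 3)
pot [([216.0, 163.0, 38.0, 28.0], 0.72), 
[... 971 characters left out ...]
)]
power_supply []
wheel_box []
damper_stand []
wheel_stand []
battery []
cleaner []
tape []
driver [([44.0, 247.0, 79.0, 108.0], 0.8)]
wheel1 [([164.0, 237.0, 58.0, 55.0], 0.69), ([253.0, 294.0, 40.0, 12.0], 0.61)]
brush []
{'time': 2.1, 'joint_positions': array([ 1.0009,  0.0872,  1.3707, -0.    ,  1.6836, -0.1031]), 'qvel': array([ 0.001 ,  0.0008, -0.0009,  0.0004,  0.0009, -0.0009]), 'joint_torque': array([ -0.0001, -34.003 , -30.2591,   0.0718,   0.0238,  -0.    ]), 'tool_pos': array([0.2475, 0.4912, 0.2055]), 'ee_rot': array([ 3.1416, -0.0001,  1.104 ]), 'wrist_force': array([-0.4169,  0.0467, -0.5545]), 'wrist_torque': array([-0.0173, -0.0107, -0.0264]), 'width': 0.09409817419958087}
```

View images.

Run:
```python
import cv2
a=cv2.imread('pics/scene0.png');cv2.imwrite('pics/scene0c.png',cv2.resize(a[90:384,140:440],None,fx=2.6,fy=2.04,interpolation=cv2.INTER_CUBIC)[:600,:800])
a=cv2.imread('pics/side0.png');cv2.imwrite('pics/side0c.png',cv2.resize(a[110:384,100:440],None,fx=2.2,fy=2.2,interpolation=cv2.INTER_CUBIC)[:600,:800])
```

```text
(no output)
```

View pics/scene0.png

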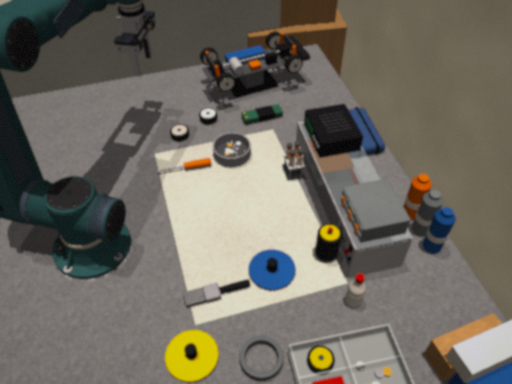

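View pics/side0c.png

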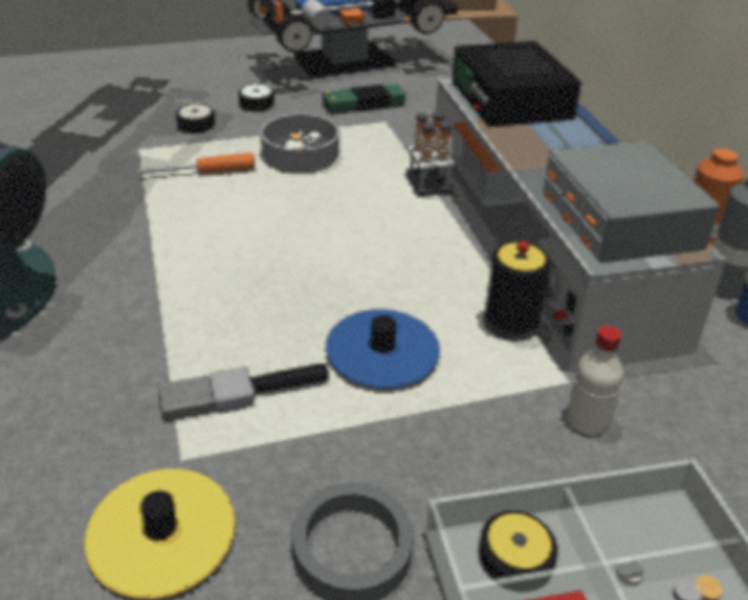

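View pics/scene0c.png

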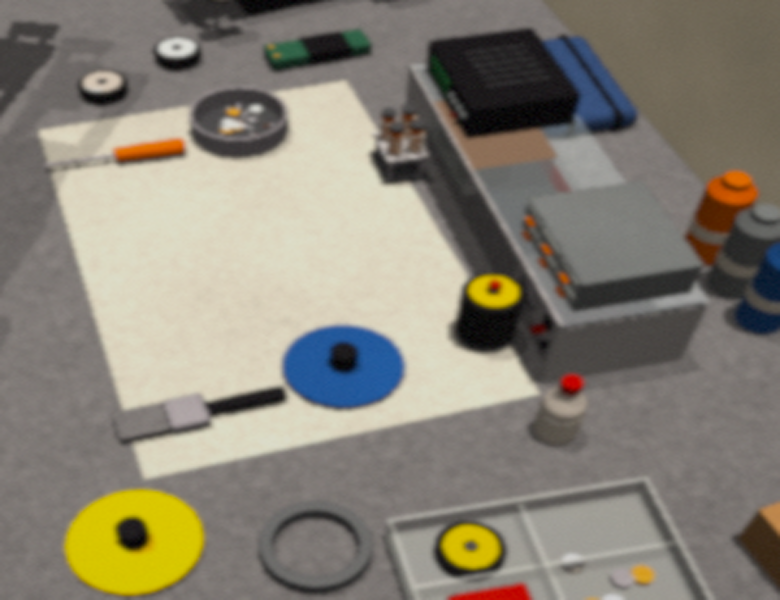

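View pics/wrist0.png

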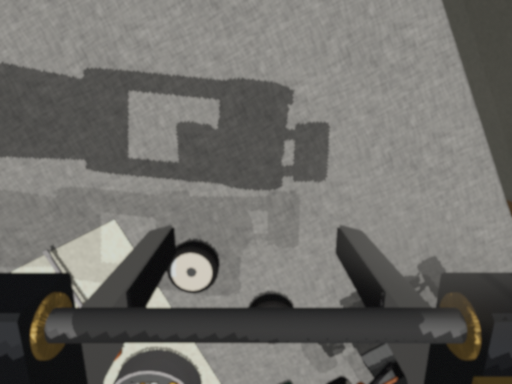

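Candidates for the cover: the blue disc with a black knob at scene (272,269) and the yellow one at (191,354). Blue fits the description. The pot is at (231,150), the damper stand at (294,160) on the left, and the wheel stand at (328,242) on the right.

Run:
```python
from h import *
np.set_printoptions(precision=4,suppress=True)
out={}
for n in ['scene','side']:
    s=snap(n,n+'1.png');out[n]=s
    hsv=cv2.cvtColor(s['img'],cv2.COLOR_RGB2HSV)
    m=((hsv[...,0]>100)&(hsv[...,0]<125)&(hsv[...,1]>130)).astype(np.uint8)
    m[:225]=0;m[310:]=0;m[:,:230]=0;m[:,310:]=0
    c=max(cv2.findContours(m,0,2)[0],key=cv2.contourArea);h=cv2.convexHull(c)
    # world fit: hull points to z=0.011 -> circle
    P=np.array([onz(s,p[0],0.011)[:2] for p in h]); (cx,cy),r=cv2.minEnclosingCircle(P.astype(np.float32))
    A=np.c_[2*P,np.ones(len(P))];q=np.linalg.lstsq(A,(P**2).sum(1),rcond=None)[0]
    print(n,'cover',q[:2],np.sqrt(q[2]+q[0]**2+q[1]**2),(cx,cy),r)
    for nm,b in [('pot',[214,134,34,34] if n=='scene' else [216,163,38,28])]:
        pass
    k=5
    x,y=(195,120) if n=='scene' else (200,145)
    cv2.imwrite(f'pics/{n}_pot.png',cv2.resize(s['img'][y:y+60,x:x+80,::-1],None,fx=9,fy=9,interpolation=cv2.INTER_CUBIC))
    x,y=(270,95) if n=='scene' else (275,110)
    cv2.imwrite(f'pics/{n}_sh.png',cv2.resize(s['img'][y:y+185,x:x+160,::-1],None,fx=3.2,fy=3.2,interpolation=cv2.INTER_CUBIC))
    x,y=(235,235)
    cv2.imwrite(f'pics/{n}_cov.png',cv2.resize(s['img'][y:y+70,x:x+80,::-1],None,fx=8,fy=8,interpolation=cv2.INTER_CUBIC))
```

```text
scene cover [ 0.4417 -0.2176] 0.05848551268504013 (0.4413454532623291, -0.21735094487667084) 0.05905712768435478
side cover [ 0.4437 -0.2228] 0.05834236332879895 (0.4436741769313812, -0.22273340821266174) 0.059026237577199936
```

View pics/scene_pot.png

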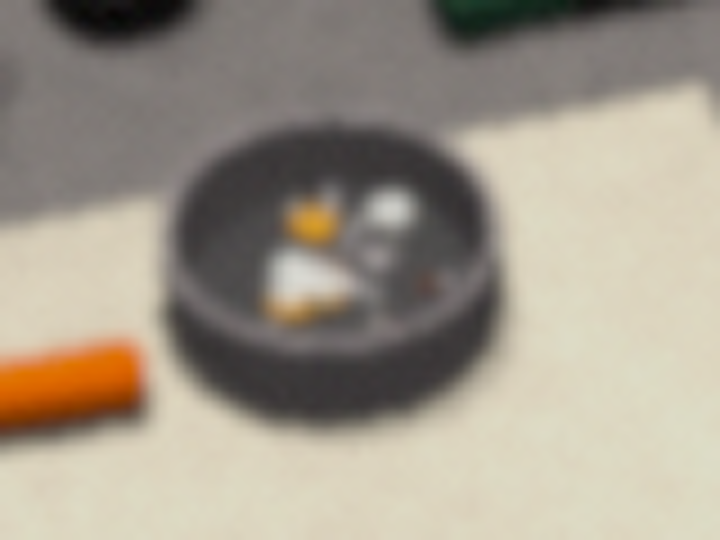

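View pics/scene_sh.png

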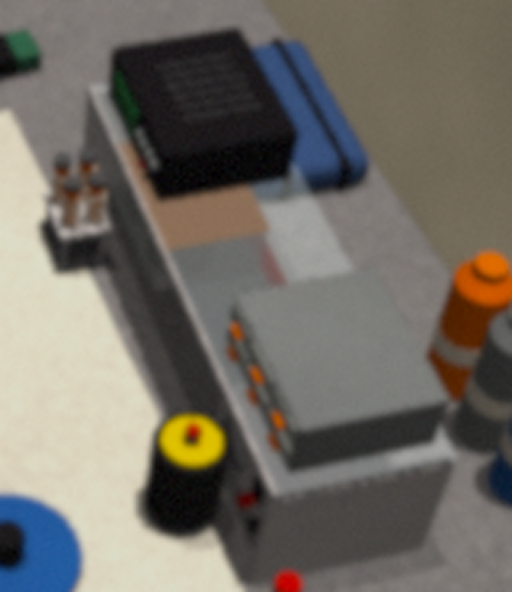

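View pics/side_sh.png

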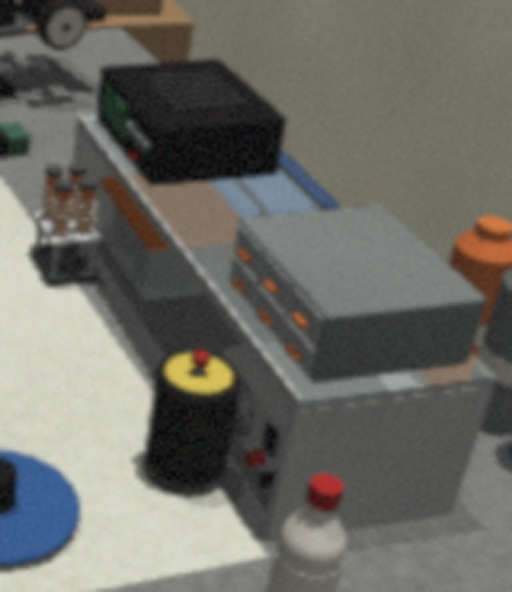

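View pics/scene_cov.png

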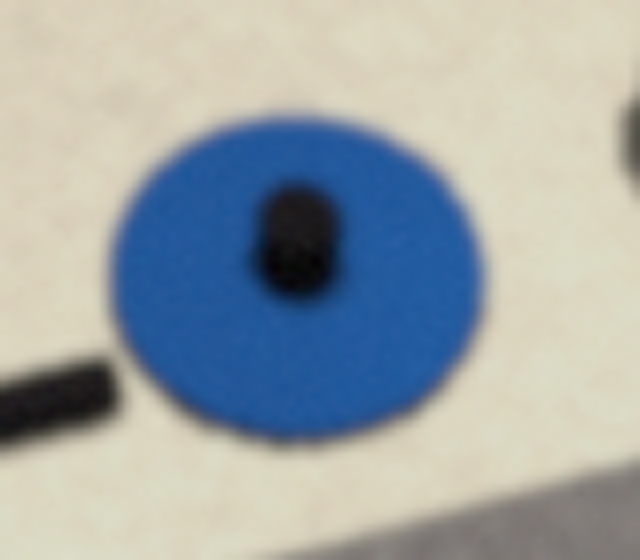

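View pics/side_pot.png

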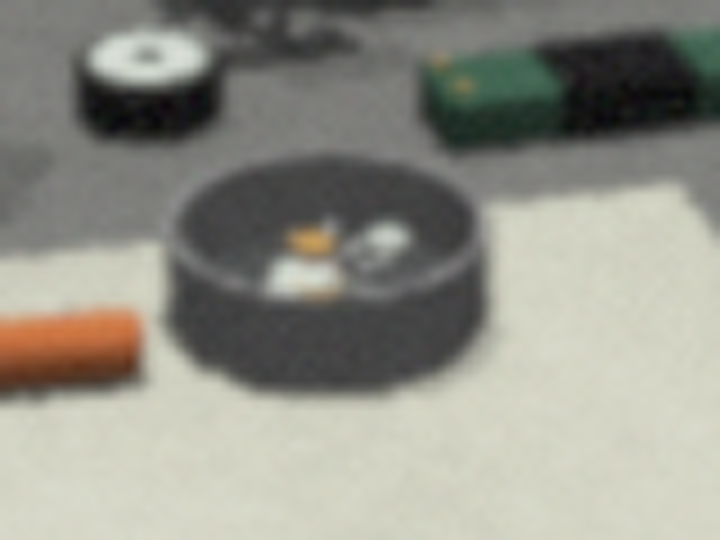

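```bash
cat >> h.py <<'E'
def tri(obs):
    A=np.zeros((3,3));b=np.zeros(3)
    for s,uv in obs:
        o,d=ray(s,uv);d=d/np.linalg.norm(d);M=np.eye(3)-np.outer(d,d);A+=M;b+=M@o
    return np.linalg.solve(A,b)
E
python3 - <<'E'
from h import *
np.set_printoptions(precision=4,suppress=True)
a=snap('scene');b=snap('side')
def q(n,ua,ub,z):
    print(n,'tri',tri([(a,ua),(b,ub)]),'z-known',onz(a,ua,z)[:2],onz(b,ub,z)[:2])
S=lambda c:(c[0]/3.2+270,c[1]/3.2+95); D=lambda c:(c[0]/3.2+275,c[1]/3.2+110)
q('potrim',(333/9+195,235/9+120),(328/9+200,226/9+145),.042)
q('shL',S((95,90)),D((78,118)),.128)
q('shR',S((275,490)),D((300,400)),.128)
q('wheelstandtop',S((192,441)),D((200,373)),.105)
q('damper base front',S((83,262)),D((72,275)),.0)
q('knobtop',(235+297/8,235+210/8),(274.2,256.5),.043)
q('cleaner',S((288,582)),D((325,492)),.11)
E
```

```text
potrim tri [0.4582 0.2364 0.0347] z-known [0.4551 0.2292] [0.4566 0.2224]
shL tri [0.6581 0.1855 0.12  ] z-known [0.6555 0.1766] [0.65   0.1693]
shR tri [ 0.6335 -0.2881  0.1203] z-known [ 0.6286 -0.2915] [ 0.6284 -0.2982]
wheelstandtop tri [ 0.6022 -0.2078  0.0915] z-known [ 0.5954 -0.2156] [ 0.5938 -0.2255]
damper base front tri [0.6167 0.0773 0.0051] z-known [0.6171 0.0825] [0.6216 0.0844]
knobtop tri [ 0.4466 -0.2105  0.034 ] z-known [ 0.4432 -0.2155] [ 0.4445 -0.221 ]
cleaner tri [ 0.6183 -0.3535  0.0976] z-known [ 0.6117 -0.3584] [ 0.6102 -0.3668]
```

```bash
cat >> h.py <<'E'
def Rt(yaw,tilt=0): # degrees; tilt: fingers lean toward tool +y side
    return Rn.from_euler('xyz',[np.pi,0,np.radians(yaw)]).as_matrix()@Rn.from_euler('x',np.radians(tilt)).as_matrix()
def obs(): 
    o=robot.get_obs();return o,np.array(o['tool_pos']),Rn.from_euler('xyz',o['ee_rot']).as_matrix()
def delta(p,yaw,tilt=0):
    o,t,R=obs();T=Rt(yaw,tilt)
    return 1000*R.T@(np.array(p)-t),np.degrees(Rn.from_matrix(R.T@T).as_rotvec())
E
python3 - <<'E'
from h import *
np.set_printoptions(precision=4,suppress=True)
s=snap('wrist');o,t,R=obs()
print(t,'t',o['time'])
Rc=R_of(s);c=np.array(s['origin'])
co=R.T@(c-t);print('cam in tool',co);M=R.T@Rc;print(M)
for yaw in [87]:
  T=Rt(yaw);tp=np.array([0,0,.2]);C=tp+T@co;Rw=T@M
  s2=dict(s);s2['origin']=C;s2['attitude']=Rn.from_matrix(Rw).as_euler('xyz')
  for v in [100,196,250,300]: print(v,onz(s2,(255,v),.02))
print(delta([.4,-.22,.2],87))
E
```

```text
[0.2475 0.4912 0.2055] t 2.35
cam in tool [-0.     -0.0742 -0.1796]
[[ 1.      0.0005 -0.0012]
 [-0.0002  0.9668  0.2555]
 [ 0.0013 -0.2555  0.9668]]
100 [-0.0834  0.0035  0.02  ]
196 [ 0.0209 -0.0019  0.02  ]
250 [ 0.0869 -0.0054  0.02  ]
300 [ 0.1536 -0.0089  0.02  ]
(array([-566.4801,  456.2002,    5.4702]), array([  0.0026,  -0.0049, -23.7437]))
```

>>> jog_arm([
  {"rz":-6},
  {"rz":-6},
  {"rz":-6},
  {"rz":-5.8},
  {"x":-0.032,"y":0.0255,"z":-0.002},
  {"x":-0.032,"y":0.0255,"z":-0.002},
  {"x":-0.032,"y":0.0255,"z":-0.002},
  {"x":-0.032,"y":0.0255,"z":-0.002},
  {"x":-0.032,"y":0.0255,"z":-0.002},
  {"x":-0.032,"y":0.0255,"z":-0.002},
  {"x":-0.032,"y":0.0255,"z":-0.002},
  {"x":-0.032,"y":0.0255,"z":-0.002},
])

```text
invalid input
```

>>> jog_arm([
  {},
])

```text
invalid input
```

Run:
```python
from h import *
np.set_printoptions(precision=4,suppress=True)
s=snap('wrist','w2.png');o,t,R=obs();print(t,o['ee_rot'],o['time'])
print(proj(s,[.457,.229,.042]),proj(s,[.457,.289,.042]))
print([(np.round(d['bbox']).tolist(),round(d['p'],2)) for d in cams.look_for('pot',s)][:4])
```

```text
[0.2475 0.4912 0.2055] [ 3.1416 -0.0001  1.104 ] 2.4
[148.4621 409.6242] [188.433  392.8402]
[([114.0, 350.0, 88.0, 34.0], 0.77)]
```

View pics/w2.png

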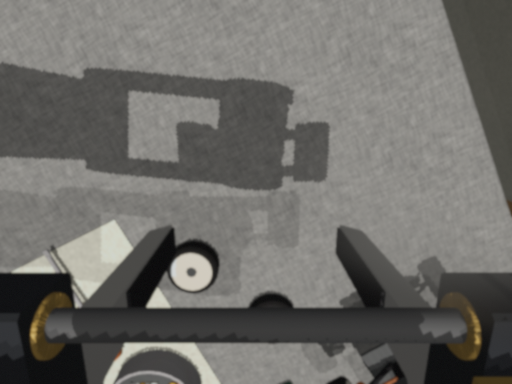

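The move call was refused and the arm did not move. I'll retry with a row that gives every field.

>>> jog_arm([
  {"x":0,"y":0,"z":0,"rx":0,"ry":0,"rz":-6},
  {"x":0,"y":0,"z":0,"rx":0,"ry":0,"rz":-6},
  {"x":0,"y":0,"z":0,"rx":0,"ry":0,"rz":-6},
  {"x":0,"y":0,"z":0,"rx":0,"ry":0,"rz":-6},
])

```text
time: 2.78
tool_pos: [0.2475, 0.4912, 0.2055]
ee_rot: [3.142, -0.0, 1.54]
wrist_force: [-0.0, -0.3, 0.2]
width: 0.0942
```

>>> jog_arm([
  {"x":-0.032,"y":0.025,"z":-0.002,"rx":0,"ry":0,"rz":0},
  {"x":-0.032,"y":0.025,"z":-0.002,"rx":0,"ry":0,"rz":0},
  {"x":-0.032,"y":0.025,"z":-0.002,"rx":0,"ry":0,"rz":0},
  {"x":-0.032,"y":0.025,"z":-0.002,"rx":0,"ry":0,"rz":0},
  {"x":-0.032,"y":0.025,"z":-0.002,"rx":0,"ry":0,"rz":0},
  {"x":-0.032,"y":0.025,"z":-0.002,"rx":0,"ry":0,"rz":0},
  {"x":-0.032,"y":0.025,"z":-0.002,"rx":0,"ry":0,"rz":0},
  {"x":-0.032,"y":0.025,"z":-0.002,"rx":0,"ry":0,"rz":0},
  {"x":0,"y":0,"z":0,"rx":0,"ry":0,"rz":0},
])

```text
time: 3.53
tool_pos: [0.4463, 0.2237, 0.2206]
ee_rot: [3.14, -0.0, 1.555]
wrist_force: [-1.2, -0.2, -0.1]
width: 0.0939
```

Run:
```python
from h import *
np.set_printoptions(precision=4,suppress=True)
s=snap('wrist','w3.png');o,t,R=obs();print(t,o['ee_rot'],o['time'])
print(proj(s,[.457,.229,.042]),proj(s,[.457,.289,.042]))
print([(np.round(d['bbox']).tolist(),round(d['p'],2)) for d in cams.look_for('pot',s)][:4])
```

```text
[0.4446 0.2262 0.2206] [ 3.1416 -0.0026  1.557 ] 3.5833
[260.4602 187.2971] [314.0784 186.5107]
[([213.0, 134.0, 106.0, 103.0], 0.69)]
```

View pics/w3.png

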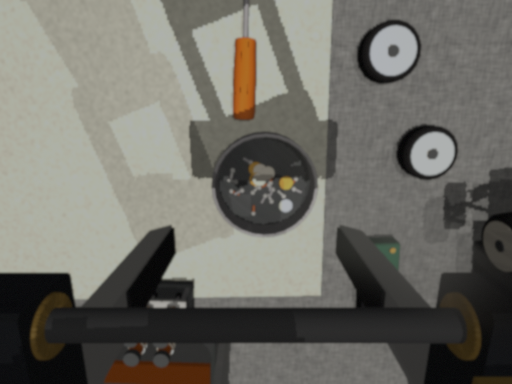

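Run:
```python
from h import *
np.set_printoptions(precision=4,suppress=True)
s=snap('wrist');o,t,R=obs();print(t,o['time'])
th=np.linspace(0,2*np.pi,100)
im=s['img'][:,:,::-1].copy()
g=cv2.GaussianBlur(cv2.cvtColor(im,cv2.COLOR_BGR2GRAY),(3,3),0).astype(float)
# optimise centre: rim circle r=.058 brightness vs r=.053 (inside dark)
from scipy.optimize import minimize
from scipy.ndimage import map_coordinates
def samp(c,r,z):
    P=np.array([proj(s,[c[0]+r*np.cos(a),c[1]+r*np.sin(a),z]) for a in th]);return map_coordinates(g,[P[:,1],P[:,0]],order=1)
f=lambda c:-(np.mean(samp(c,.0580,.042)-samp(c,.0535,.042)))
best=min((f((x,y)),x,y) for x in np.arange(.446,.47,.002) for y in np.arange(.22,.245,.002));print(best)
r=minimize(f,best[1:],method='Nelder-Mead',options=dict(initial_simplex=np.array([best[1:],(best[1]+.003,best[2]),(best[1],best[2]+.003)])));print(r.x,r.fun)
big=cv2.resize(im[115:255,190:340],None,fx=4,fy=4,interpolation=cv2.INTER_CUBIC)
for rr,col in [(.06,(0,255,0)),(.056,(0,0,255))]:
  for a in th:
    p=proj(s,[r.x[0]+rr*np.cos(a),r.x[1]+rr*np.sin(a),.042]);cv2.circle(big,tuple(int(round(q)) for q in ((p-[190,115]+.5)*4-.5)),1,col,-1)
cv2.imwrite('pics/w3z.png',big)
```

```text
[0.4426 0.2292 0.2204] 3.6833
(np.float64(-58.19540285403729), np.float64(0.458), np.float64(0.234))
[0.4573 0.2333] -60.79677666041972
```

View pics/w3z.png

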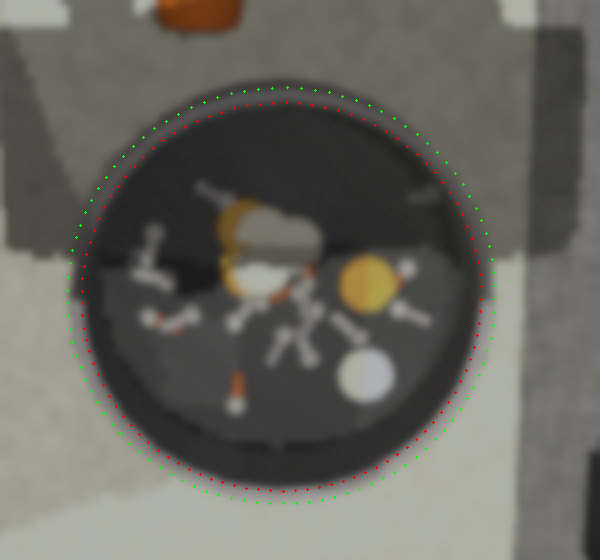

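```bash
cat >> h.py <<'E'
from scipy.optimize import minimize
from scipy.ndimage import map_coordinates
th=np.linspace(0,2*np.pi,100)
def ring(s,c0,z,rb,rd,chan=None,rng=.012,mask=None):
    """centre maximising chan(rb)-chan(rd)"""
    im=s['img'] if chan is None else chan(s['img'])
    g=(cv2.cvtColor(im,cv2.COLOR_RGB2GRAY) if im.ndim==3 else im).astype(np.float32)
    g=cv2.GaussianBlur(g,(3,3),0)
    def samp(c,r):
        P=np.array([proj(s,[c[0]+r*np.cos(a),c[1]+r*np.sin(a),z]) for a in th]);return map_coordinates(g,[P[:,1],P[:,0]],order=1)
    f=lambda c:-(np.mean(samp(c,rb)-samp(c,rd)))
    b=min((f((x,y)),x,y) for x in np.arange(c0[0]-rng,c0[0]+rng,.003) for y in np.arange(c0[1]-rng,c0[1]+rng,.003))
    r=minimize(f,b[1:],method='Nelder-Mead',options=dict(initial_simplex=np.array([b[1:],(b[1]+.003,b[2]),(b[1],b[2]+.003)])))
    return r.x,r.fun
E
python3 - <<'E'
from h import *
np.set_printoptions(precision=4,suppress=True)
for i in range(2):
    s=snap('wrist');o,t,R=obs();print(t,o['time'],o['qvel'])
    for z in (.037,.042,.047): print(z,ring(s,(.457,.233),z,.058,.0535))
print(delta([.43,-.2,.2],87))
E
```

```text
[0.4421 0.2299 0.2204] 3.7333 [ 0.027  -0.0013  0.0019 -0.0036  0.0003 -0.0017]
0.037 (array([0.4586, 0.2335]), np.float64(-57.27876281738281))
0.042 (array([0.4573, 0.2333]), np.float64(-61.400367736816406))
0.047 (array([0.4558, 0.2331]), np.float64(-59.697998046875))
[0.4418 0.2303 0.2204] 3.7833 [ 0.0161 -0.0013  0.0005 -0.0008 -0.0014 -0.0033]
0.037 (array([0.4587, 0.2334]), np.float64(-57.38969802856445))
0.042 (array([0.4572, 0.2333]), np.float64(-61.426090240478516))
0.047 (array([0.4559, 0.2333]), np.float64(-59.786521911621094))
(array([-430.4479,   -9.4679,   18.819 ]), array([-0.0724, -0.2067,  2.6905]))
```

>>> jog_arm([
  {"x":-0.04,"y":0,"z":0.002,"rx":0,"ry":0,"rz":0.6},
  {"x":-0.04,"y":0,"z":0.002,"rx":0,"ry":0,"rz":0.6},
  {"x":-0.04,"y":0,"z":0.002,"rx":0,"ry":0,"rz":0.6},
  {"x":-0.04,"y":0,"z":0.002,"rx":0,"ry":0,"rz":0},
  {"x":-0.04,"y":0,"z":0.002,"rx":0,"ry":0,"rz":0},
  {"x":-0.04,"y":0,"z":0.002,"rx":0,"ry":0,"rz":0},
  {"x":-0.04,"y":0,"z":0.002,"rx":0,"ry":0,"rz":0},
  {"x":-0.04,"y":0,"z":0.002,"rx":0,"ry":0,"rz":0},
  {"x":-0.04,"y":0,"z":0.002,"rx":0,"ry":0,"rz":0},
  {"x":-0.03,"y":0,"z":0,"rx":0,"ry":0,"rz":0},
  {"x":-0.015,"y":0,"z":0,"rx":0,"ry":0,"rz":0},
  {"x":0,"y":0,"z":0,"rx":0,"ry":0,"rz":0},
])

```text
time: 4.78
tool_pos: [0.4351, -0.167, 0.1979]
ee_rot: [3.14, -0.008, 1.585]
wrist_force: [0.7, -0.3, 0.4]
width: 0.0943
```

Run:
```python
from h import *
np.set_printoptions(precision=4,suppress=True)
s=snap('wrist','w4.png');o,t,R=obs();print(t,o['ee_rot'],o['time'])
ch=lambda im:np.clip(im[...,0].astype(float)-im[...,2]+128,0,255).astype(np.uint8)
print(ring(s,(.443,-.22),.011,.065,.059,ch))
b=lambda im:im.max(2)
for z in (.043,): print(ring(s,(.443,-.22),z,.017,.011,b))
print(cams.look_for('cover',s))
```

```text
[ 0.4352 -0.1656  0.1979] [ 3.1397 -0.0096  1.586 ] 4.8333
(array([ 0.4445, -0.2171]), np.float64(-68.80097961425781))
(array([ 0.4423, -0.2159]), np.float64(-65.56746673583984))
[{'bbox': [153.4, 128.1, 108.5, 106.9], 'p': 0.62}]
```

View pics/w4.png

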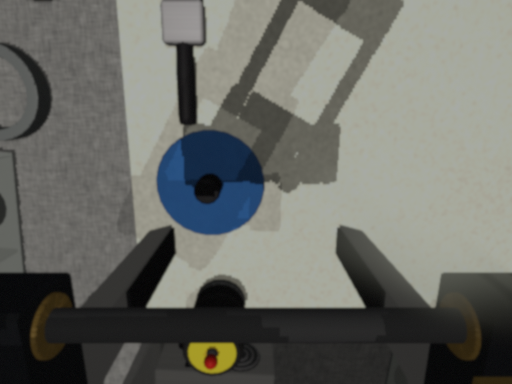

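Candidates again: the wrist image shows the blue disc with a black knob at (210,182), which is the cover meant. The wheel stand at (213,350) and the tape at (10,95) are not. Next I go down over the knob.

>>> jog_arm([
  {"x":-0.013,"y":0.002,"z":0.025,"rx":0,"ry":0,"rz":0},
  {"x":-0.013,"y":0.002,"z":0.025,"rx":0,"ry":0,"rz":0},
  {"x":-0.013,"y":0.002,"z":0.025,"rx":0,"ry":0,"rz":0},
  {"x":-0.01,"y":0.002,"z":0.02,"rx":0,"ry":0,"rz":0},
  {"x":-0.003,"y":0.001,"z":0.006,"rx":0,"ry":0,"rz":0},
  {"x":0,"y":0,"z":0,"rx":0,"ry":0,"rz":0},
  {"x":0,"y":0,"z":0,"rx":0,"ry":0,"rz":0},
])

```text
time: 5.47
tool_pos: [0.4523, -0.2018, 0.0977]
ee_rot: [3.13, -0.011, 1.611]
wrist_force: [0.1, -0.4, 0.3]
width: 0.094
```

Run:
```python
from h import *
np.set_printoptions(precision=4,suppress=True)
s=snap('wrist','w5.png');o,t,R=obs();print(t,o['ee_rot'],o['time'])
ch=lambda im:np.clip(im[...,0].astype(float)-im[...,2]+128,0,255).astype(np.uint8)
for z in (.006,.011,.016):print(z,ring(s,(.443,-.22),z,.065,.059,ch))
b=lambda im:im.max(2)
for z in (.043,): print(ring(s,(.443,-.22),z,.017,.011,b))
```

```text
[ 0.4525 -0.2019  0.0982] [ 3.1292 -0.011   1.6112] 5.5167
0.006 (array([ 0.4462, -0.2178]), np.float64(-69.91150665283203))
0.011 (array([ 0.4444, -0.2172]), np.float64(-67.35222625732422))
0.016 (array([ 0.4429, -0.2168]), np.float64(-52.820003509521484))
(array([ 0.4421, -0.217 ]), np.float64(-62.9704475402832))
```

View pics/w5.png

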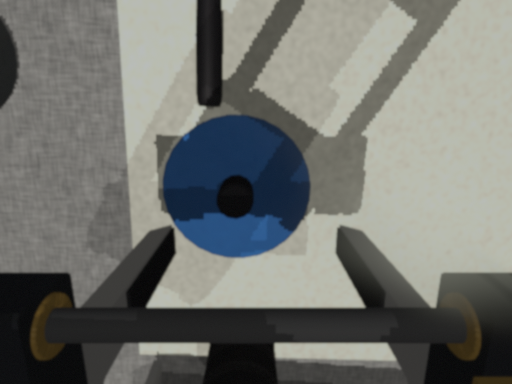

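```bash
cat > d.py <<'E'
from h import *
import sys
np.set_printoptions(precision=2,suppress=True)
a=[float(v) for v in sys.argv[1:]]
o,t,R=obs();d=delta(a[:3],a[3],a[4] if len(a)>4 else 0)
print('t',o['time'],'tcp',np.round(t,4),'rpy',np.degrees(o['ee_rot']),'F',o['wrist_force'],'w',o['width']);print('dxyz mm',d[0],'rotdeg',d[1])
E
python3 d.py .4437 -.217 .016 89
```

```text
t 5.5167 tcp [ 0.45 -0.2   0.1 ] rpy [179.29  -0.63  92.31] F [-0.17  0.45 -0.23] w 0.09372036731555361
dxyz mm [-15.65 -10.43  81.88] rotdeg [ 0.69 -0.65  3.31]
```

>>> jog_arm([
  {"x":-0.0075,"y":-0.005,"z":0.015,"rx":0.35,"ry":-0.33,"rz":1.6},
  {"x":-0.0075,"y":-0.005,"z":0.015,"rx":0.35,"ry":-0.33,"rz":1.6},
  {"x":0,"y":0,"z":0.01,"rx":0,"ry":0,"rz":0},
  {"x":0,"y":0,"z":0,"rx":0,"ry":0,"rz":0},
])

```text
time: 5.85
tool_pos: [0.4483, -0.2157, 0.0646]
ee_rot: [3.129, 0.007, 1.559]
wrist_force: [0.2, -0.2, 0.3]
width: 0.0938
```

```bash
python3 d.py .4437 -.217 .016 89
```

```text
t 5.85 tcp [ 0.45 -0.22  0.06] rpy [179.3    0.38  89.34] F [ 0.21 -0.23  0.25] w 0.09377926554617011
dxyz mm [-1.04 -5.14 48.59] rotdeg [0.7  0.38 0.34]
```

>>> jog_arm([
  {"x":-0.0005,"y":-0.003,"z":0.013,"rx":0.5,"ry":0.2,"rz":0.2},
  {"x":-0.0005,"y":-0.003,"z":0.012,"rx":0.5,"ry":0.2,"rz":0},
  {"x":0,"y":0,"z":0.008,"rx":0,"ry":0,"rz":0},
  {"x":0,"y":0,"z":0,"rx":0,"ry":0,"rz":0},
])

```text
time: 6.18
tool_pos: [0.4445, -0.2163, 0.0324]
ee_rot: [-3.141, 0.001, 1.559]
wrist_force: [0.0, -0.3, -0.6]
width: 0.0937
```

```bash
python3 d.py .4437 -.217 .016 89
```

```text
t 6.1833 tcp [ 0.44 -0.22  0.03] rpy [-179.95    0.07   89.31] F [ 0.05 -0.34 -0.58] w 0.09372508693896828
dxyz mm [-0.69 -0.79 16.38] rotdeg [-0.05  0.07  0.31]
```

>>> jog_arm([
  {"x":-0.0007,"y":-0.0008,"z":0.007,"rx":0,"ry":0,"rz":0},
  {"x":0,"y":0,"z":0.007,"rx":0,"ry":0,"rz":0},
  {"x":0,"y":0,"z":0.001,"rx":0,"ry":0,"rz":0},
  {"x":0,"y":0,"z":0,"rx":0,"ry":0,"rz":0},
])

```text
time: 6.52
tool_pos: [0.4436, -0.2169, 0.0154]
ee_rot: [-3.14, 0.001, 1.559]
wrist_force: [-0.7, -0.2, -0.2]
width: 0.0942
```

```bash
python3 d.py .4437 -.217 .016 89; python3 -c "
from h import *
s=snap('side','s6.png')
cv2.imwrite('pics/s6c.png',cv2.resize(s['img'][190:310,190:330,::-1],None,fx=5,fy=5,interpolation=cv2.INTER_CUBIC))"
```

```text
t 6.5167 tcp [ 0.44 -0.22  0.02] rpy [-179.92    0.03   89.32] F [-0.67 -0.15 -0.15] w 0.09422935566000819
dxyz mm [-0.09  0.11 -0.64] rotdeg [-0.08  0.03  0.32]
```

View pics/s6c.png

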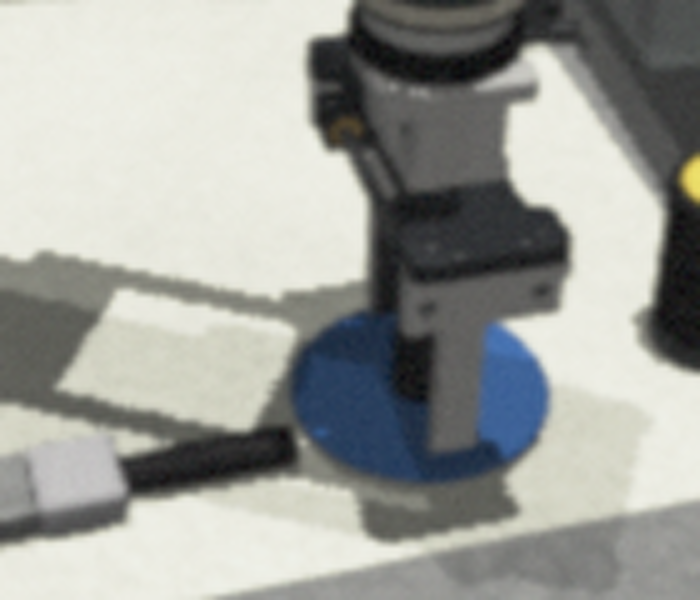

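The fingers straddle the knob (crop 410,360), clear of the brush handle. Closing.

>>> jog_arm([
  {"x":0,"y":0,"z":0,"rx":0,"ry":0,"rz":0},
  {"x":0,"y":0,"z":0,"rx":0,"ry":0,"rz":0},
  {"x":0,"y":0,"z":0,"rx":0,"ry":0,"rz":0},
  {"x":0,"y":0,"z":0,"rx":0,"ry":0,"rz":0},
  {"x":0,"y":0,"z":0,"rx":0,"ry":0,"rz":0},
  {"x":0,"y":0,"z":0,"rx":0,"ry":0,"rz":0},
  {"x":0,"y":0,"z":0,"rx":0,"ry":0,"rz":0},
  {"x":0,"y":0,"z":0,"rx":0,"ry":0,"rz":0},
], claw=0)

```text
time: 7.23
tool_pos: [0.4449, -0.2177, 0.0173]
ee_rot: [3.14, 0.003, 1.559]
wrist_force: [-0.1, 0.1, -0.4]
width: 0.0437
```

>>> jog_arm([
  {"x":0,"y":0,"z":0,"rx":0,"ry":0,"rz":0},
  {"x":0,"y":0,"z":0,"rx":0,"ry":0,"rz":0},
  {"x":0,"y":0,"z":0,"rx":0,"ry":0,"rz":0},
  {"x":0,"y":0,"z":0,"rx":0,"ry":0,"rz":0},
])

```text
time: 7.57
tool_pos: [0.4449, -0.2177, 0.0174]
ee_rot: [3.14, 0.002, 1.559]
wrist_force: [-0.0, -0.6, 0.4]
width: 0.0271
```

```bash
python3 d.py .4437 -.217 .016 89
```

```text
t 7.5667 tcp [ 0.44 -0.22  0.02] rpy [179.89   0.14  89.31] F [-0.01 -0.62  0.39] w 0.02710378299947963
dxyz mm [ 0.67 -1.19  1.41] rotdeg [0.11 0.14 0.31]
```

>>> jog_arm([
  {"x":0,"y":0,"z":-0.01,"rx":0,"ry":0,"rz":0},
  {"x":0,"y":0,"z":-0.02,"rx":0,"ry":0,"rz":0},
  {"x":0,"y":0,"z":-0.025,"rx":0,"ry":0,"rz":0},
  {"x":0,"y":0,"z":-0.025,"rx":0,"ry":0,"rz":0},
  {"x":0,"y":0,"z":-0.015,"rx":0,"ry":0,"rz":0},
  {"x":0,"y":0,"z":-0.005,"rx":0,"ry":0,"rz":0},
  {"x":0,"y":0,"z":0,"rx":0,"ry":0,"rz":0},
])

```text
time: 8.15
tool_pos: [0.4421, -0.2159, 0.1211]
ee_rot: [-3.136, -0.002, 1.559]
wrist_force: [0.0, 0.4, -1.5]
width: 0.0271
```

```bash
python3 - <<'E'
from h import *
np.set_printoptions(precision=4,suppress=True)
s=snap('wrist','w7.png');o,t,R=obs();print(t,np.degrees(o['ee_rot']),o['time'],o['width'],o['wrist_force'])
ch=lambda im:np.clip(im[...,0].astype(float)-im[...,2]+128,0,255).astype(np.uint8)
z=t[2]-.0174+.011
c,f=ring(s,t[:2],z,.065,.059,ch);print(c,f,'in tool',R.T@(np.r_[c,z]-t))
E
python3 d.py .4573 .2333 .11 89
```

```text
[ 0.4419 -0.2158  0.1205] [-179.6756   -0.1128   89.3101] 8.2 0.027114814786116107 [-0.905   0.1609 -1.9066]
[ 0.4421 -0.2158] -37.75701904296875 in tool [0.     0.0002 0.0064]
t 8.2 tcp [ 0.44 -0.22  0.12] rpy [-179.68   -0.11   89.31] F [-0.91  0.16 -1.91] w 0.027114814786116107
dxyz mm [449.2   10.07  11.34] rotdeg [-0.32 -0.11  0.31]
```

View pics/w7.png

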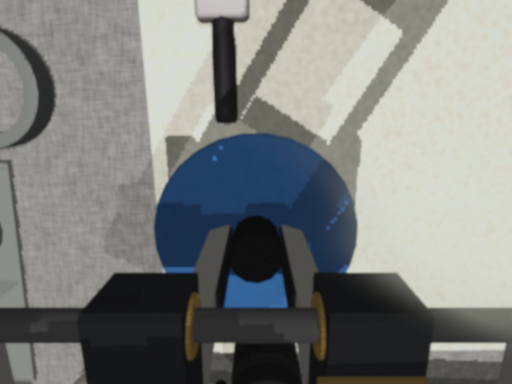

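Held and lifted, with the cover centred on the tool. Now over the pot.

>>> jog_arm([
  {"x":0.02,"y":0.001,"z":0,"rx":0,"ry":0,"rz":0},
  {"x":0.038,"y":0.001,"z":0,"rx":0,"ry":0,"rz":0},
  {"x":0.038,"y":0.001,"z":0,"rx":0,"ry":0,"rz":0},
  {"x":0.038,"y":0.001,"z":0,"rx":0,"ry":0,"rz":0},
  {"x":0.038,"y":0.001,"z":0,"rx":0,"ry":0,"rz":0},
  {"x":0.038,"y":0.001,"z":0,"rx":0,"ry":0,"rz":0},
  {"x":0.038,"y":0.001,"z":0,"rx":0,"ry":0,"rz":0},
  {"x":0.038,"y":0.001,"z":0,"rx":0,"ry":0,"rz":0},
  {"x":0.035,"y":0.001,"z":0,"rx":0,"ry":0,"rz":0},
  {"x":0.03,"y":0.001,"z":0,"rx":0,"ry":0,"rz":0},
  {"x":0.015,"y":0,"z":0,"rx":0,"ry":0,"rz":0},
  {"x":0,"y":0,"z":0,"rx":0,"ry":0,"rz":0},
])

```text
time: 9.2
tool_pos: [0.447, 0.165, 0.1023]
ee_rot: [-3.107, -0.003, 1.551]
wrist_force: [-0.6, -0.2, -1.2]
width: 0.0272
```

```bash
python3 d.py .4573 .2333 .08 89
```

```text
t 9.2 tcp [0.45 0.17 0.1 ] rpy [-177.99   -0.15   88.87] F [-0.6  -0.16 -1.22] w 0.027179684235466503
dxyz mm [68.46  9.78 22.17] rotdeg [-2.01 -0.15 -0.13]
```

>>> jog_arm([
  {"x":0.015,"y":0.0025,"z":0,"rx":-0.7,"ry":0,"rz":0},
  {"x":0.018,"y":0.0025,"z":0,"rx":-0.7,"ry":0,"rz":0},
  {"x":0.018,"y":0.0025,"z":0,"rx":-0.7,"ry":0,"rz":0},
  {"x":0.01,"y":0.001,"z":0,"rx":0,"ry":0,"rz":0},
  {"x":0.003,"y":0,"z":0,"rx":0,"ry":0,"rz":0},
  {"x":0,"y":0,"z":0,"rx":0,"ry":0,"rz":0},
])

```text
time: 9.7
tool_pos: [0.4523, 0.2268, 0.0935]
ee_rot: [-3.13, 0.007, 1.551]
wrist_force: [-0.4, -0.3, -0.9]
width: 0.0271
```

```bash
python3 d.py .4573 .2333 .08 89
```

```text
t 9.7 tcp [0.45 0.23 0.09] rpy [-179.32    0.39   88.88] F [-0.35 -0.31 -0.86] w 0.027069769870776344
dxyz mm [ 6.73  5.01 13.39] rotdeg [-0.68  0.39 -0.12]
```

>>> jog_arm([
  {"x":0.0045,"y":0.0035,"z":0,"rx":-0.5,"ry":0.3,"rz":0},
  {"x":0.003,"y":0.002,"z":0.002,"rx":-0.3,"ry":0.1,"rz":0},
  {"x":0,"y":0,"z":0,"rx":0,"ry":0,"rz":0},
  {"x":0,"y":0,"z":0,"rx":0,"ry":0,"rz":0},
])

```text
time: 10.03
tool_pos: [0.4585, 0.2314, 0.09]
ee_rot: [3.14, 0.002, 1.548]
wrist_force: [0.5, -0.1, -2.5]
width: 0.027
```

```bash
python3 d.py .4573 .2333 .062 89;  python3 - <<'E'
from h import *
np.set_printoptions(precision=4,suppress=True)
s=snap('wrist','w8.png');o,t,R=obs();print(t)
ch=lambda im:np.clip(im[...,0].astype(float)-im[...,2]+128,0,255).astype(np.uint8)
z=t[2]-.0174+.011
c,f=ring(s,t[:2],z,.065,.059,ch);print(c,f,'in tool',R.T@(np.r_[c,z]-t))
s=snap('side','s8.png')
cv2.imwrite('pics/s8c.png',cv2.resize(s['img'][120:210,180:300,::-1],None,fx=6,fy=6,interpolation=cv2.INTER_CUBIC))
E
```

```text
t 10.0333 tcp [0.46 0.23 0.09] rpy [179.93   0.11  88.69] F [ 0.46 -0.07 -2.48] w 0.02701457704022918
dxyz mm [ 1.93 -1.25 28.02] rotdeg [ 0.07  0.11 -0.31]
[0.4584 0.2313 0.09  ]
[0.4581 0.2313] -41.2281608581543 in tool [-0.     -0.0003  0.0064]
```

View pics/w8.png

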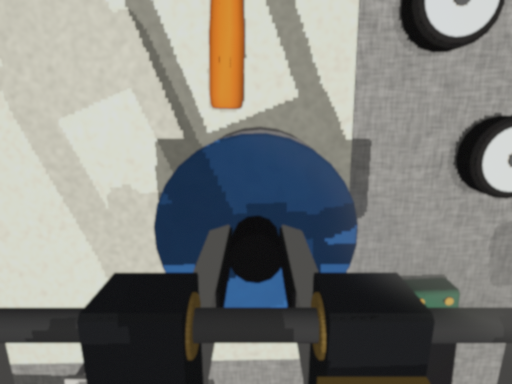

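View pics/s8c.png

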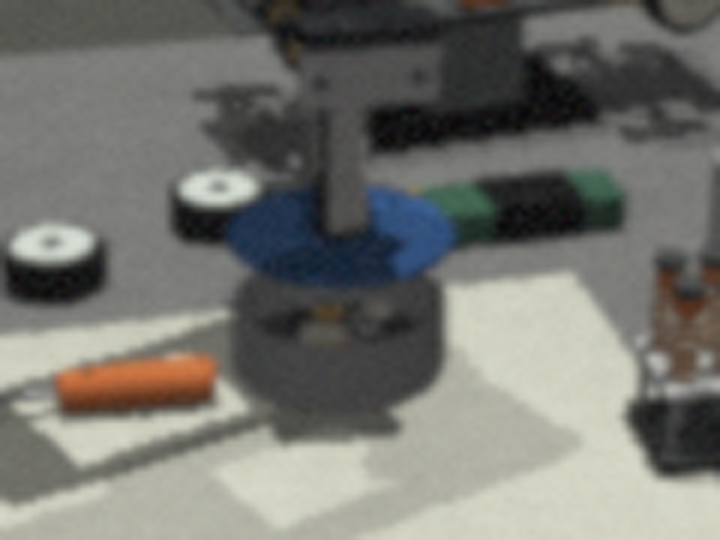

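>>> jog_arm([
  {"x":0.0012,"y":-0.0008,"z":0.008,"rx":0,"ry":0,"rz":0},
  {"x":0.0008,"y":-0.0006,"z":0.008,"rx":0,"ry":0,"rz":0},
  {"x":0,"y":0,"z":0.002,"rx":0,"ry":0,"rz":0},
  {"x":0,"y":0,"z":0,"rx":0,"ry":0,"rz":0},
])

```text
time: 10.47
tool_pos: [0.4571, 0.2331, 0.0706]
ee_rot: [3.14, 0.002, 1.547]
wrist_force: [-0.7, -0.1, -1.0]
width: 0.027
```

```bash
python3 d.py .4573 .2333 .0535 88.7
```

```text
t 10.4667 tcp [0.46 0.23 0.07] rpy [179.89   0.09  88.64] F [-0.69 -0.07 -1.  ] w 0.02696368862981916
dxyz mm [ 0.28  0.16 17.09] rotdeg [ 0.11  0.09 -0.06]
```

>>> jog_arm([
  {"x":0.0003,"y":0.0002,"z":0.004,"rx":0,"ry":0,"rz":0},
  {"x":0,"y":0,"z":0.004,"rx":0,"ry":0,"rz":0},
  {"x":0,"y":0,"z":0.003,"rx":0,"ry":0,"rz":0},
  {"x":0,"y":0,"z":0.001,"rx":0,"ry":0,"rz":0},
])

```text
time: 10.8
tool_pos: [0.457, 0.2334, 0.0569]
ee_rot: [3.141, 0.002, 1.547]
wrist_force: [-1.0, -0.4, -2.2]
width: 0.0275
```

```bash
python3 d.py .4573 .2333 .0535 88.7
```

```text
t 10.8 tcp [0.46 0.23 0.06] rpy [179.94   0.11  88.66] F [-1.01 -0.4  -2.16] w 0.027481447274370574
dxyz mm [-0.05  0.31  3.43] rotdeg [ 0.06  0.12 -0.04]
```

>>> jog_arm([
  {"x":0,"y":0.0002,"z":0.002,"rx":0,"ry":0,"rz":0},
  {"x":0,"y":0,"z":0.001,"rx":0,"ry":0,"rz":0},
  {"x":0,"y":0,"z":0,"rx":0,"ry":0,"rz":0},
])

```text
time: 11.05
tool_pos: [0.4572, 0.2334, 0.0535]
ee_rot: [3.141, 0.002, 1.547]
wrist_force: [-1.3, -0.8, -1.1]
width: 0.0271
```

```bash
python3 d.py .4573 .2333 .0535 88.7
```

```text
t 11.05 tcp [0.46 0.23 0.05] rpy [179.95   0.12  88.66] F [-1.28 -0.79 -1.15] w 0.02709508598723952
dxyz mm [-0.07  0.11 -0.04] rotdeg [ 0.05  0.12 -0.03]
```

>>> jog_arm([
  {"x":0,"y":0,"z":0,"rx":0,"ry":0,"rz":0},
  {"x":0,"y":0,"z":0,"rx":0,"ry":0,"rz":0},
  {"x":0,"y":0,"z":0,"rx":0,"ry":0,"rz":0},
  {"x":0,"y":0,"z":0,"rx":0,"ry":0,"rz":0},
  {"x":0,"y":0,"z":-0.005,"rx":0,"ry":0,"rz":0},
  {"x":0,"y":0,"z":0,"rx":0,"ry":0,"rz":0},
], claw=0.6)

```text
time: 11.55
tool_pos: [0.4588, 0.234, 0.0609]
ee_rot: [3.137, 0.0, 1.547]
wrist_force: [0.1, 0.9, 0.7]
width: 0.0562
```

```bash
python3 d.py .4573 .2333 .0535 88.7;python3 - <<'E'
from h import *
np.set_printoptions(precision=4,suppress=True)
s=snap('wrist','w9.png');o,t,R=obs()
ch=lambda im:np.clip(im[...,0].astype(float)-im[...,2]+128,0,255).astype(np.uint8)
for z in (.044,.047,.05):print(z,ring(s,t[:2],z,.065,.059,ch))
s=snap('side','s9.png')
cv2.imwrite('pics/s9c.png',cv2.resize(s['img'][120:210,180:300,::-1],None,fx=6,fy=6,interpolation=cv2.INTER_CUBIC))
E
```

```text
t 11.55 tcp [0.46 0.23 0.06] rpy [179.72   0.03  88.66] F [0.11 0.88 0.68] w 0.05622941897966959
dxyz mm [-0.69 -1.51  7.42] rotdeg [ 0.28  0.03 -0.04]
0.044 (array([0.4564, 0.2331]), np.float64(-60.03950500488281))
0.047 (array([0.4561, 0.2332]), np.float64(-54.445526123046875))
0.05 (array([0.4557, 0.2333]), np.float64(-45.73728942871094))
```

View pics/w9.png

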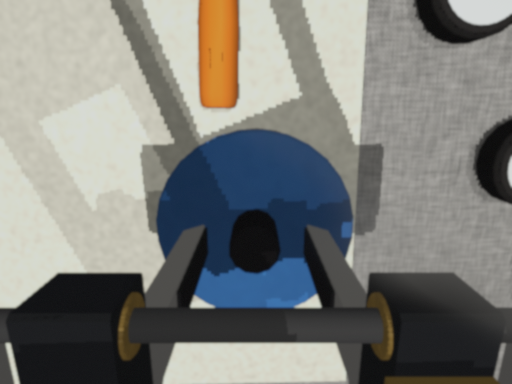

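View pics/s9c.png

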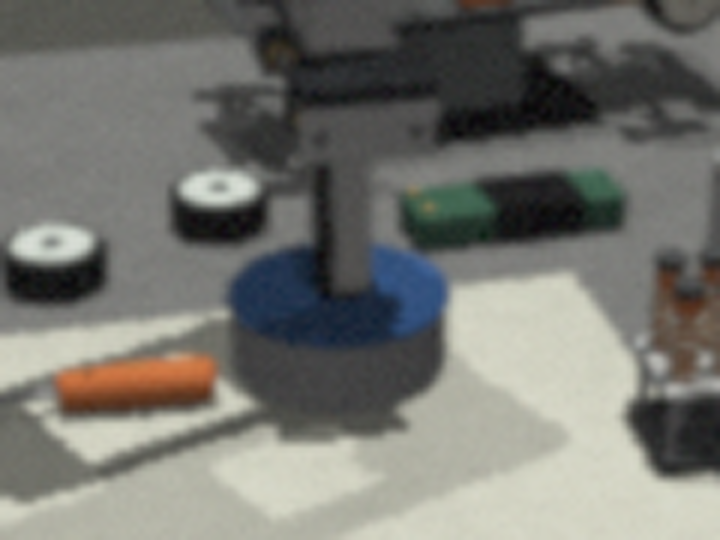

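Seated level: disc flush on the rim at side-crop (340,295), let go. I regrip the knob only as a handle for sliding.

>>> jog_arm([
  {"x":-0.0007,"y":-0.002,"z":0.004,"rx":0.2,"ry":0,"rz":0},
  {"x":0,"y":0,"z":0.0015,"rx":0,"ry":0,"rz":0},
  {"x":0,"y":0,"z":0,"rx":0,"ry":0,"rz":0},
])

```text
time: 11.9
tool_pos: [0.456, 0.233, 0.0541]
ee_rot: [-3.141, 0.001, 1.547]
wrist_force: [0.1, 0.5, -0.6]
width: 0.0565
```

```bash
python3 d.py .4565 .2333 .0545 88.7
```

```text
t 11.9 tcp [0.46 0.23 0.05] rpy [-179.99    0.05   88.66] F [ 0.07  0.45 -0.63] w 0.05653520324363193
dxyz mm [ 0.3   0.5  -0.42] rotdeg [-0.01  0.05 -0.04]
```

>>> jog_arm([
  {"x":0,"y":0,"z":0,"rx":0,"ry":0,"rz":0},
  {"x":0,"y":0,"z":0,"rx":0,"ry":0,"rz":0},
  {"x":0,"y":0,"z":0,"rx":0,"ry":0,"rz":0},
  {"x":0,"y":0,"z":0,"rx":0,"ry":0,"rz":0},
  {"x":0,"y":0,"z":0,"rx":0,"ry":0,"rz":0},
  {"x":0,"y":0,"z":0,"rx":0,"ry":0,"rz":0},
  {"x":0,"y":0,"z":0,"rx":0,"ry":0,"rz":0},
], claw=0)

```text
time: 12.48
tool_pos: [0.4554, 0.2328, 0.0532]
ee_rot: [-3.14, 0.002, 1.548]
wrist_force: [0.1, 0.2, -0.7]
width: 0.0271
```

>>> jog_arm([
  {"x":-0.006,"y":0,"z":0,"rx":0,"ry":0,"rz":0},
  {"x":-0.012,"y":0,"z":0,"rx":0,"ry":0,"rz":0},
  {"x":-0.012,"y":0,"z":0,"rx":0,"ry":0,"rz":0},
])

```text
time: 12.73
tool_pos: [0.4548, 0.205, 0.0535]
ee_rot: [-3.141, -0.004, 1.551]
wrist_force: [-0.2, 1.4, 0.2]
width: 0.027
```

```bash
python3 d.py .46 -.05 .0535 88.7
```

```text
t 12.7333 tcp [0.45 0.2  0.05] rpy [-179.94   -0.24   88.88] F [-0.17  1.43  0.25] w 0.026966819594433325
dxyz mm [-254.87   10.2    -1.11] rotdeg [-0.06 -0.24  0.18]
```

>>> jog_arm([
  {"x":-0.016,"y":0.0005,"z":0,"rx":0,"ry":-0.1,"rz":0.1},
  {"x":-0.016,"y":0.0005,"z":0,"rx":0,"ry":-0.1,"rz":0},
  {"x":-0.016,"y":0.0005,"z":0,"rx":0,"ry":0,"rz":0},
  {"x":-0.016,"y":0.0005,"z":0,"rx":0,"ry":0,"rz":0},
  {"x":-0.016,"y":0.0005,"z":0,"rx":0,"ry":0,"rz":0},
])

```text
time: 13.15
tool_pos: [0.4543, 0.1198, 0.0535]
ee_rot: [-3.141, -0.005, 1.55]
wrist_force: [0.4, 2.7, -0.3]
width: 0.0274
```

```bash
python3 d.py .46 -.05 .0535 88.7
```

```text
t 13.15 tcp [0.45 0.12 0.05] rpy [-179.95   -0.27   88.8 ] F [ 0.42  2.66 -0.31] w 0.027446375768856304
dxyz mm [-169.69    9.2    -0.78] rotdeg [-0.05 -0.27  0.1 ]
```

Height holds well. Continuing.

>>> jog_arm([
  {"x":-0.016,"y":0.001,"z":0,"rx":0,"ry":-0.2,"rz":0.1},
  {"x":-0.016,"y":0.001,"z":0,"rx":0,"ry":-0.1,"rz":0},
  {"x":-0.016,"y":0.001,"z":0,"rx":0,"ry":0,"rz":0},
  {"x":-0.016,"y":0.001,"z":0,"rx":0,"ry":0,"rz":0},
  {"x":-0.016,"y":0.001,"z":0,"rx":0,"ry":0,"rz":0},
  {"x":-0.016,"y":0.001,"z":0,"rx":0,"ry":0,"rz":0},
])

```text
time: 13.65
tool_pos: [0.4541, 0.0154, 0.0534]
ee_rot: [-3.139, -0.004, 1.544]
wrist_force: [0.6, 2.4, 0.7]
width: 0.0272
```

```bash
python3 d.py .46 -.05 .0535 88
```

```text
t 13.65 tcp [0.45 0.02 0.05] rpy [-179.83   -0.22   88.45] F [0.63 2.41 0.68] w 0.027243431568396672
dxyz mm [-65.23   7.7   -0.34] rotdeg [-0.17 -0.22  0.45]
```

>>> jog_arm([
  {"x":-0.012,"y":0.005,"z":0,"rx":0,"ry":-0.2,"rz":0.2},
  {"x":-0.012,"y":0.008,"z":0,"rx":-0.1,"ry":-0.1,"rz":0.2},
  {"x":-0.012,"y":0.01,"z":0,"rx":-0.1,"ry":0,"rz":0},
  {"x":-0.01,"y":0.01,"z":0,"rx":0,"ry":0,"rz":0},
  {"x":-0.008,"y":0.01,"z":0,"rx":0,"ry":0,"rz":0},
  {"x":-0.004,"y":0.01,"z":0,"rx":0,"ry":0,"rz":0},
  {"x":-0.002,"y":0.006,"z":0,"rx":0,"ry":0,"rz":0},
  {"x":0,"y":0,"z":0,"rx":0,"ry":0,"rz":0},
  {"x":0,"y":0,"z":0,"rx":0,"ry":0,"rz":0},
])

```text
time: 14.4
tool_pos: [0.5052, -0.0567, 0.0533]
ee_rot: [-3.128, -0.001, 1.527]
wrist_force: [-4.9, 2.9, 4.2]
width: 0.0269
```

```bash
python3 d.py .54 -.055 .0535 87;python3 - <<'E'
from h import *
s=snap('wrist','w10.png')
s=snap('scene','c10.png')
cv2.imwrite('pics/c10c.png',cv2.resize(s['img'][90:290,200:420,::-1],None,fx=3,fy=3,interpolation=cv2.INTER_CUBIC))
s=snap('side','s10.png')
cv2.imwrite('pics/s10c.png',cv2.resize(s['img'][110:290,220:420,::-1],None,fx=3.3,fy=3.3,interpolation=cv2.INTER_CUBIC))
E
```

```text
t 14.4 tcp [ 0.51 -0.06  0.05] rpy [-179.21   -0.07   87.51] F [-4.94  2.93  4.19] w 0.02694098378174487
dxyz mm [ 3.23 34.64 -0.69] rotdeg [-0.79 -0.07  0.51]
```

View pics/w10.png

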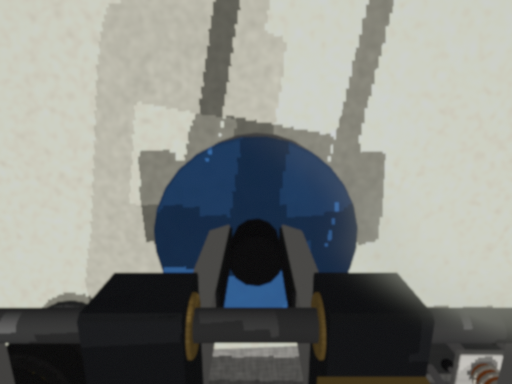

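View pics/c10c.png

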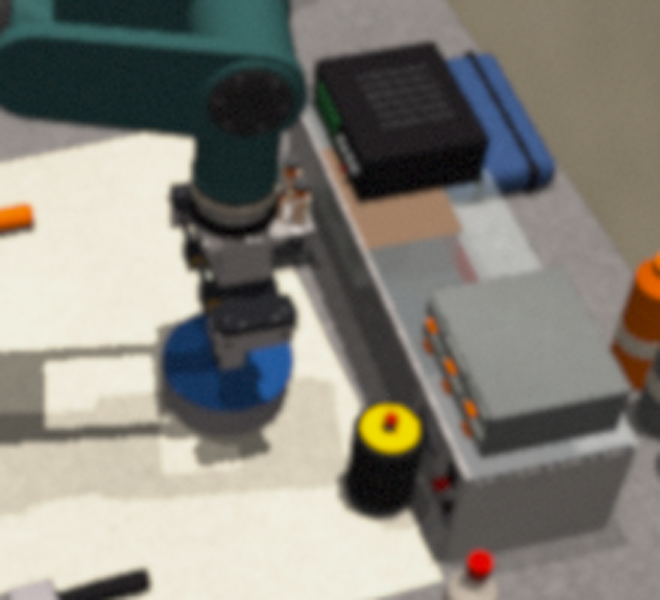

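View pics/s10c.png

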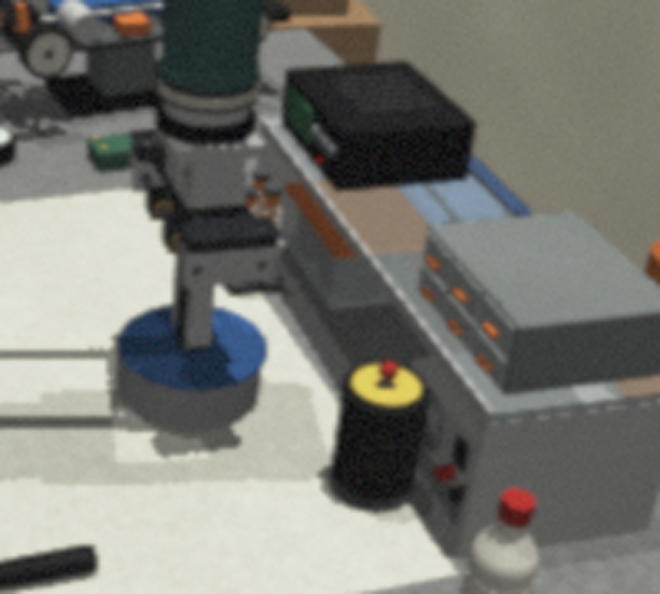

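>>> jog_arm([
  {"x":0,"y":0.006,"z":-0.0005,"rx":-0.4,"ry":0,"rz":0.2},
  {"x":0,"y":0.009,"z":0,"rx":-0.4,"ry":0,"rz":0},
  {"x":0,"y":0.009,"z":0,"rx":0,"ry":0,"rz":0},
  {"x":0,"y":0.007,"z":0,"rx":0,"ry":0,"rz":0},
  {"x":0,"y":0.001,"z":0,"rx":0,"ry":0,"rz":0},
  {"x":0,"y":0,"z":0,"rx":0,"ry":0,"rz":0},
  {"x":0,"y":0,"z":0,"rx":0,"ry":0,"rz":0},
])

```text
time: 15.13
tool_pos: [0.5354, -0.058, 0.0532]
ee_rot: [-3.136, 0.003, 1.527]
wrist_force: [-3.3, 0.2, 3.2]
width: 0.0276
```

```bash
python3 d.py .54 -.055 .0535 87
```

```text
t 15.1333 tcp [ 0.54 -0.06  0.05] rpy [-179.69    0.2    87.5 ] F [-3.27  0.22  3.2 ] w 0.027569376361829094
dxyz mm [ 3.23  4.44 -0.31] rotdeg [-0.31  0.2   0.5 ]
```

>>> jog_arm([
  {"x":0,"y":0,"z":0,"rx":0,"ry":0,"rz":0},
  {"x":0,"y":0,"z":0,"rx":0,"ry":0,"rz":0},
  {"x":0,"y":0,"z":0,"rx":0,"ry":0,"rz":0},
  {"x":0,"y":0,"z":-0.005,"rx":0,"ry":0,"rz":0},
  {"x":0,"y":0,"z":-0.02,"rx":0,"ry":0,"rz":0},
  {"x":0,"y":0,"z":-0.03,"rx":0,"ry":0,"rz":0},
  {"x":0,"y":0,"z":-0.04,"rx":0,"ry":0,"rz":0},
  {"x":0,"y":0,"z":-0.04,"rx":0,"ry":0,"rz":0},
  {"x":0,"y":0,"z":-0.03,"rx":0,"ry":0,"rz":0},
  {"x":0,"y":0,"z":-0.01,"rx":0,"ry":0,"rz":0},
  {"x":0,"y":0,"z":0,"rx":0,"ry":0,"rz":0},
], claw=0.6)

```text
time: 16.05
tool_pos: [0.5373, -0.0573, 0.2331]
ee_rot: [3.141, 0.003, 1.527]
wrist_force: [0.5, -0.3, -0.0]
width: 0.0565
```

```bash
python3 d.py .54 -.055 .22 87;python3 - <<'E'
from h import *
np.set_printoptions(precision=4,suppress=True)
s=snap('wrist','w11.png');o,t,R=obs()
ch=lambda im:np.clip(im[...,0].astype(float)-im[...,2]+128,0,255).astype(np.uint8)
print(ring(s,(.536,-.058),.047,.065,.059,ch))
for p in [(.642,-.06,.128),(.655,.176,.128),(.628,-.29,.128)]: print(proj(s,p))
E
```

```text
t 16.05 tcp [ 0.54 -0.06  0.23] rpy [179.96   0.15  87.49] F [ 0.5  -0.3  -0.01] w 0.05653113914435467
dxyz mm [ 2.42  2.56 13.11] rotdeg [0.04 0.15 0.49]
(array([ 0.5364, -0.0584]), np.float64(-68.7367172241211))
[257.7937 298.5681]
[499.8797 301.5551]
[ 21.912  294.4512]
```

View pics/w11.png

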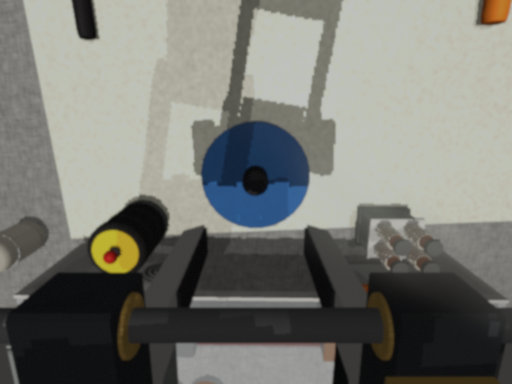

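>>> jog_arm([
  {"x":0,"y":0.01,"z":-0.02,"rx":0,"ry":0,"rz":0.2},
  {"x":0,"y":0.015,"z":-0.025,"rx":0,"ry":0,"rz":0.2},
  {"x":0,"y":0.02,"z":-0.02,"rx":0,"ry":0,"rz":0},
  {"x":0,"y":0.015,"z":-0.01,"rx":0,"ry":0,"rz":0},
  {"x":0,"y":0.005,"z":0,"rx":0,"ry":0,"rz":0},
  {"x":0,"y":0,"z":0,"rx":0,"ry":0,"rz":0},
  {"x":0,"y":0,"z":0,"rx":0,"ry":0,"rz":0},
])

```text
time: 16.68
tool_pos: [0.5985, -0.0592, 0.2868]
ee_rot: [-3.108, -0.003, 1.519]
wrist_force: [-0.9, 0.4, 0.9]
width: 0.0564
```

```bash
python3 d.py .60 -.055 .30 87;python3 - <<'E'
from h import *
np.set_printoptions(precision=4,suppress=True)
s=snap('wrist','w12.png')
import pickle;pickle.dump(s,open('w12.pkl','wb'))
for p in [(.642,-.06,.128),(.655,.176,.128),(.628,-.29,.128)]: print(proj(s,p))
E
```

```text
t 16.6833 tcp [ 0.6  -0.06  0.29] rpy [-178.05   -0.15   87.05] F [-0.93  0.36  0.92] w 0.05639964174853788
dxyz mm [  4.27   0.87 -13.23] rotdeg [-1.95 -0.15  0.06]
[256.5633 226.4158]
[473.7132 227.12  ]
[ 44.135  224.5579]
```

View pics/w12.png

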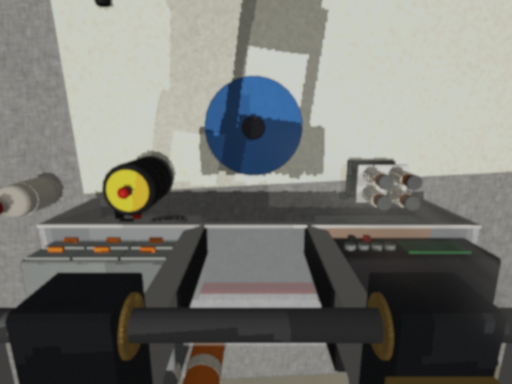

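Run:
```python
import cv2,pickle
s=pickle.load(open('w12.pkl','rb'));im=s['img'][:,:,::-1]
a=im[190:300,20:180];b=im[190:300,320:500]
cv2.imwrite('pics/w12a.png',cv2.resize(a,None,fx=5,fy=5,interpolation=cv2.INTER_CUBIC))
cv2.imwrite('pics/w12b.png',cv2.resize(b,None,fx=4.4,fy=4.4,interpolation=cv2.INTER_CUBIC))
cv2.imwrite('pics/w12c.png',cv2.resize(im[200:310,170:350],None,fx=4.4,fy=4.4,interpolation=cv2.INTER_CUBIC))
```

```text
(no output)
```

View pics/w12a.png

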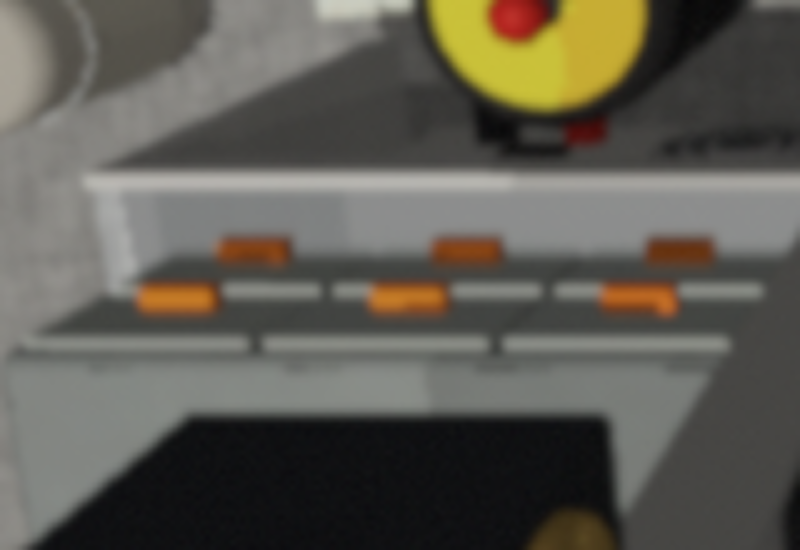

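View pics/w12b.png

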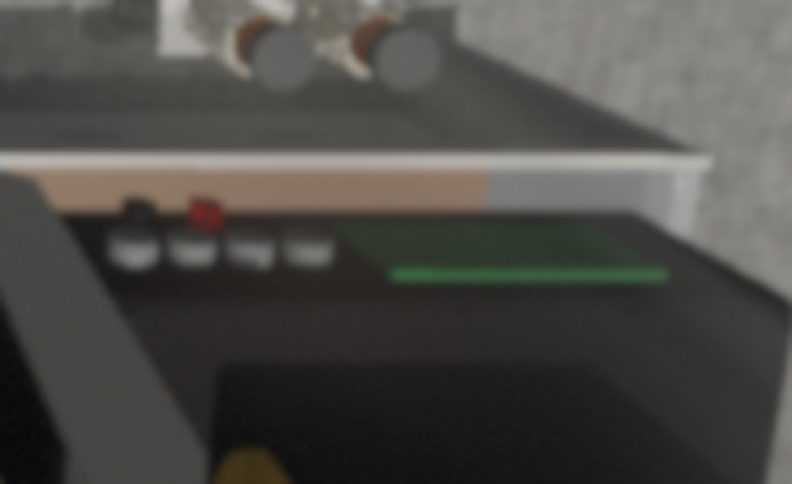

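View pics/w12c.png

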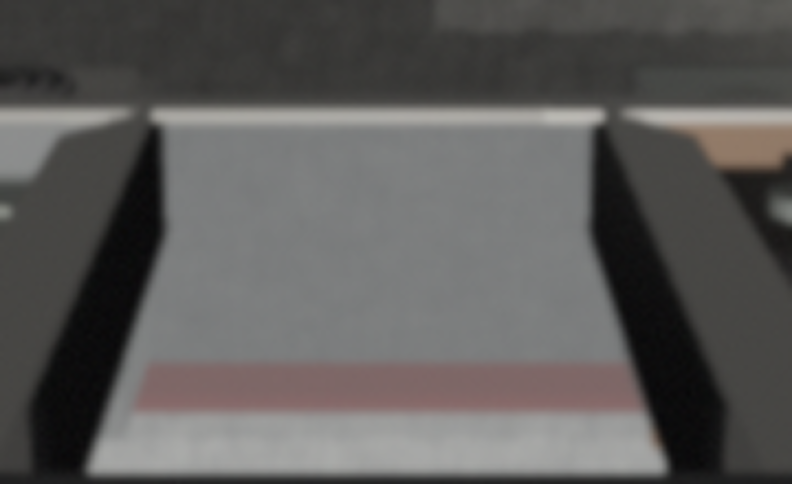

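Run:
```python
from h import *
import pickle
np.set_printoptions(precision=4,suppress=True)
s=pickle.load(open('w12.pkl','rb'))
print(s['origin'],s['attitude'])
L=onz(s,(481.4,224.9),.126);Rr=onz(s,(37,224.6),.126)
print(L,Rr,np.linalg.norm(L-Rr))
v=(L-Rr)[:2];yaw=np.degrees(np.arctan2(-v[0],v[1]));m=(L+Rr)/2;print('mid',m,'yaw',yaw)
for z,row in ((0,282.3),(.024,293.2)):
  a=onz(s,(170+160/4.4,row),z);b=onz(s,(170+620/4.4,row),z);print(z,a,b,np.degrees(np.arctan2(-(b-a)[0],(b-a)[1])))
for r in (282.3,287,293.2): print(r,onz(s,(258,r),.024),onz(s,(258,r),0))
ch=lambda im:np.clip(im[...,0].astype(float)-im[...,2]+128,0,255).astype(np.uint8)
print(ring(s,(.536,-.058),.047,.065,.059,ch))
y=np.radians(yaw);ex=np.array([np.cos(y),np.sin(y)])
print('home',m[:2]+.075*ex)
```

```text
[ 0.5304 -0.0561  0.4688] [ 2.9177 -0.0012  1.5196]
[0.6536 0.1855 0.126 ] [ 0.6282 -0.2991  0.126 ] 0.4853296495703686
mid [ 0.6409 -0.0568  0.126 ] yaw -2.99834190619968
0 [ 0.7709 -0.1441  0.    ] [0.7793 0.0184 0.    ] -2.9717898710041983
0.024 [ 0.7762 -0.1411  0.024 ] [0.7843 0.0144 0.024 ] -2.97456155104519
282.3 [ 0.7625 -0.0634  0.024 ] [ 0.7751 -0.0638  0.    ]
287 [ 0.7701 -0.0638  0.024 ] [ 0.7831 -0.0642  0.    ]
293.2 [ 0.7802 -0.0643  0.024 ] [ 0.7937 -0.0648  0.    ]
(array([ 0.5376, -0.0586]), np.float64(-72.7047119140625))
home [ 0.7158 -0.0607]
```

Shelf: yaw −3.0°, front-edge middle (0.641, −0.057), home (0.716, −0.061). The rail check gives 134.6 mm against the stated 135. The pot is at shelf (−104, −7) mm. I now back off behind the pot and tilt the tool, so two spread fingers can push it in under the board.

>>> jog_arm([
  {"x":0,"y":-0.015,"z":0,"rx":0,"ry":0,"rz":0},
  {"x":0,"y":-0.025,"z":0.004,"rx":0,"ry":0,"rz":0},
  {"x":0,"y":-0.03,"z":0.008,"rx":0,"ry":0,"rz":0},
  {"x":0,"y":-0.03,"z":0.01,"rx":0,"ry":0,"rz":0},
  {"x":0,"y":-0.03,"z":0.01,"rx":0,"ry":0,"rz":0},
  {"x":0,"y":-0.03,"z":0.01,"rx":0,"ry":0,"rz":0},
  {"x":0,"y":-0.02,"z":0.01,"rx":0,"ry":0,"rz":0},
  {"x":0,"y":-0.005,"z":0.005,"rx":0,"ry":0,"rz":0},
  {"x":0,"y":0,"z":0,"rx":0,"ry":0,"rz":0},
])

```text
time: 17.48
tool_pos: [0.3904, -0.0463, 0.2179]
ee_rot: [-3.081, -0.007, 1.519]
wrist_force: [0.1, 0.7, 0.1]
width: 0.0565
```

```bash
python3 d.py .44 -.049 .15 87 -40; python3 -c "
from h import *
print(robot.get_obs()['joint_positions'])"
```

```text
t 17.4833 tcp [ 0.39 -0.05  0.22] rpy [-176.55   -0.38   87.02] F [0.06 0.7  0.07] w 0.056452294847508196
dxyz mm [-0.53 53.63 64.79] rotdeg [-43.45  -0.37  -0.1 ]
[-0.25734438 -0.22193577  1.63844396 -0.00594448  1.78539019 -1.77738951]
```

>>> jog_arm([
  {"x":0,"y":0,"z":0,"rx":-5,"ry":0,"rz":0},
  {"x":0,"y":0,"z":0,"rx":-6,"ry":0,"rz":0},
  {"x":0,"y":0,"z":0,"rx":-6,"ry":0,"rz":0},
  {"x":0,"y":0,"z":0,"rx":-6,"ry":0,"rz":0},
  {"x":0,"y":0,"z":0,"rx":-6,"ry":0,"rz":0},
  {"x":0,"y":0,"z":0,"rx":-6,"ry":0,"rz":0},
  {"x":0,"y":0,"z":0,"rx":-4,"ry":0,"rz":0},
  {"x":0,"y":0,"z":0,"rx":0,"ry":0,"rz":0},
])

```text
time: 18.15
tool_pos: [0.4065, -0.0485, 0.2038]
ee_rot: [2.532, -0.016, 1.522]
wrist_force: [-0.4, 0.4, 0.6]
width: 0.0565
```

```bash
python3 d.py .44 -.049 .10 87 -40; python3 -c "
from h import *
print(robot.get_obs()['joint_positions'])"
```

```text
t 18.15 tcp [ 0.41 -0.05  0.2 ] rpy [145.05  -0.91  87.18] F [-0.41  0.44  0.58] w 0.056492570107867505
dxyz mm [ -0.45 -32.04 104.29] rotdeg [-5.05 -0.83 -0.41]
[-0.4798654  -0.754018    2.10387391  0.26840084  1.24182178 -2.01163096]
```

>>> jog_arm([
  {"x":0,"y":-0.001,"z":0.015,"rx":0,"ry":0,"rz":0},
  {"x":0,"y":-0.002,"z":0.02,"rx":0,"ry":0,"rz":0},
  {"x":0,"y":-0.002,"z":0.02,"rx":0,"ry":0,"rz":0},
  {"x":0,"y":-0.002,"z":0.02,"rx":0,"ry":0,"rz":0},
  {"x":0,"y":-0.001,"z":0.01,"rx":0,"ry":0,"rz":0},
  {"x":0,"y":0,"z":0,"rx":0,"ry":0,"rz":0},
])

```text
time: 18.65
tool_pos: [0.4482, -0.0495, 0.128]
ee_rot: [2.536, -0.013, 1.521]
wrist_force: [-1.3, 0.7, 0.2]
width: 0.0563
```

```bash
python3 d.py .455 -.049 .016 87 -40; python3 -c "
from h import *
print(robot.get_obs()['joint_positions'])"
```

```text
t 18.65 tcp [ 0.45 -0.05  0.13] rpy [145.33  -0.76  87.14] F [-1.3   0.67  0.23] w 0.05627204656187056
dxyz mm [ -0.66 -58.17  95.99] rotdeg [-5.33 -0.69 -0.35]
[-0.39852303 -0.59655041  2.18133161  0.24595851  0.99747608 -1.98969157]
```

>>> jog_arm([
  {"x":0,"y":-0.006,"z":0.011,"rx":0,"ry":0,"rz":0},
  {"x":0,"y":-0.009,"z":0.016,"rx":0,"ry":0,"rz":0},
  {"x":0,"y":-0.009,"z":0.016,"rx":0,"ry":0,"rz":0},
  {"x":0,"y":-0.007,"z":0.013,"rx":0,"ry":0,"rz":0},
  {"x":0,"y":-0.002,"z":0.003,"rx":0,"ry":0,"rz":0},
  {"x":0,"y":0,"z":0,"rx":0,"ry":0,"rz":0},
])

```text
time: 19.15
tool_pos: [0.4568, -0.0483, 0.0658]
ee_rot: [2.533, -0.01, 1.526]
wrist_force: [0.2, 1.0, 0.1]
width: 0.0564
```

```bash
python3 d.py .455 -.049 .016 87 -40; python3 -c "
from h import *
print(robot.get_obs()['joint_positions'])
s=snap('side','s13.png')
cv2.imwrite('pics/s13c.png',cv2.resize(s['img'][110:290,180:420,::-1],None,fx=3.3,fy=3.3,interpolation=cv2.INTER_CUBIC))
s=snap('wrist','w13.png')
"
```

```text
t 19.15 tcp [ 0.46 -0.05  0.07] rpy [145.11  -0.56  87.41] F [0.24 1.03 0.1 ] w 0.05636467734702635
dxyz mm [ -1.23 -29.97  39.83] rotdeg [-5.11 -0.69 -0.02]
[-0.38237518 -0.50989319  2.26599198  0.27140784  0.82431918 -2.03230293]
```

View pics/s13c.png

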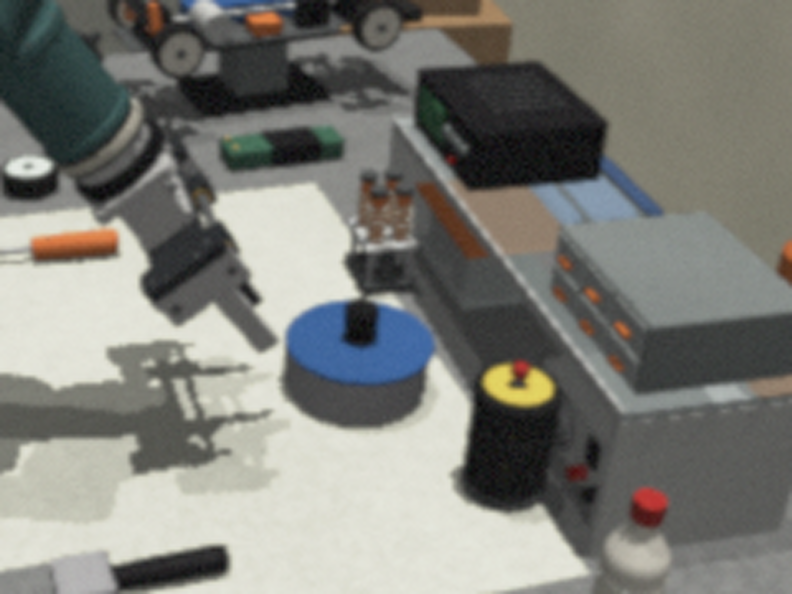

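View pics/w13.png

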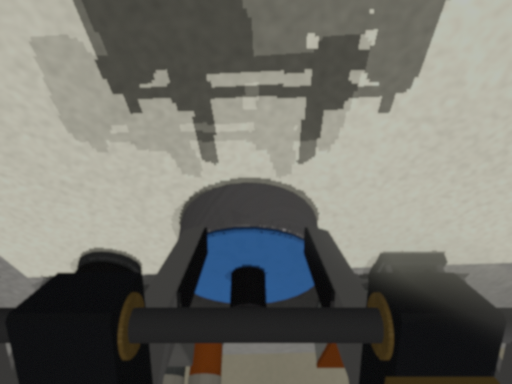

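>>> jog_arm([
  {"x":0,"y":-0.008,"z":0.01,"rx":-0.5,"ry":0,"rz":0},
  {"x":0,"y":-0.009,"z":0.011,"rx":-1,"ry":0,"rz":0},
  {"x":0,"y":-0.008,"z":0.01,"rx":-1,"ry":0,"rz":0},
  {"x":0,"y":-0.004,"z":0.005,"rx":-1,"ry":0,"rz":0},
  {"x":0,"y":0,"z":0,"rx":0,"ry":0,"rz":0},
])

```text
time: 19.67
tool_pos: [0.4619, -0.0507, 0.0318]
ee_rot: [2.449, -0.003, 1.526]
wrist_force: [-0.1, -0.2, -0.8]
width: 0.0564
```

```bash
python3 d.py .478 -.050 .016 87 -40; python3 -c "
from h import *
print(robot.get_obs()['joint_positions'])"
```

```text
t 19.6667 tcp [ 0.46 -0.05  0.03] rpy [140.31  -0.16  87.44] F [-0.12 -0.16 -0.83] w 0.056380112818202474
dxyz mm [ 1.4   2.25 22.35] rotdeg [-0.31 -0.4   0.24]
[-0.4086112  -0.48829796  2.36727405  0.39338252  0.64118195 -2.17535964]
```

>>> jog_arm([
  {"x":0.0005,"y":-0.005,"z":0.005,"rx":0,"ry":0,"rz":0},
  {"x":0.0005,"y":-0.004,"z":0.005,"rx":0,"ry":0,"rz":0},
  {"x":0,"y":0,"z":0,"rx":0,"ry":0,"rz":0},
])

```text
time: 19.92
tool_pos: [0.464, -0.0508, 0.0222]
ee_rot: [2.443, -0.0, 1.526]
wrist_force: [0.0, 0.4, -0.7]
width: 0.0562
```

```bash
python3 d.py .478 -.050 .017 87 -40; python3 -c "
from h import *
print(robot.get_obs()['joint_positions'])"
```

```text
t 19.9167 tcp [ 0.46 -0.05  0.02] rpy [139.95  -0.02  87.42] F [ 0.04  0.45 -0.68] w 0.056185298051179874
dxyz mm [ 1.44  7.32 12.91] rotdeg [ 0.05 -0.29  0.32]
[-0.405133   -0.46444244  2.37950286  0.4135236   0.60032999 -2.19870963]
```

>>> jog_arm([
  {"x":0,"y":0.003,"z":0.005,"rx":0,"ry":0,"rz":0},
  {"x":0,"y":0.004,"z":0.005,"rx":0,"ry":0,"rz":0},
  {"x":0,"y":0.005,"z":0.0045,"rx":0,"ry":0,"rz":0},
  {"x":0,"y":0.006,"z":0.005,"rx":0,"ry":0,"rz":0},
  {"x":0,"y":0.006,"z":0.005,"rx":0,"ry":0,"rz":0},
  {"x":0,"y":0.006,"z":0.005,"rx":0,"ry":0,"rz":0},
])

```text
time: 20.42
tool_pos: [0.5102, -0.0529, 0.0199]
ee_rot: [2.442, 0.001, 1.527]
wrist_force: [-4.6, 1.2, 3.0]
width: 0.0562
```

```bash
python3 d.py .654 -.060 .017 87 -40; python3 -c "
from h import *
print(robot.get_obs()['joint_positions'])
s=snap('side','s14.png')
cv2.imwrite('pics/s14c.png',cv2.resize(s['img'][110:290,180:420,::-1],None,fx=3.3,fy=3.3,interpolation=cv2.INTER_CUBIC))
s=snap('wrist','w14.png')
"
```

```text
t 20.4167 tcp [ 0.51 -0.05  0.02] rpy [139.93   0.05  87.5 ] F [-4.63  1.18  3.02] w 0.05621209329684768
dxyz mm [ -0.77 108.33  94.9 ] rotdeg [ 0.07 -0.28  0.42]
[-0.34724968 -0.30607916  2.28907563  0.39882553  0.51643343 -2.15790955]
```

View pics/s14c.png

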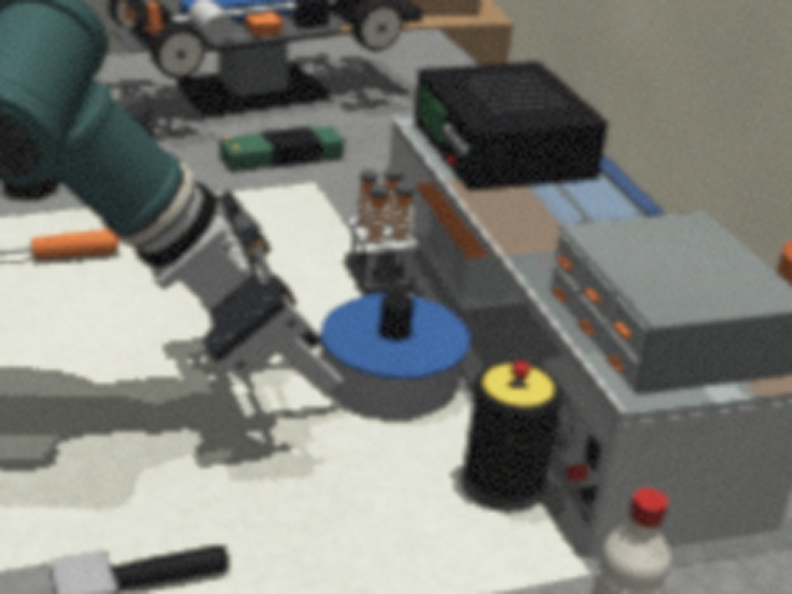

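View pics/w14.png

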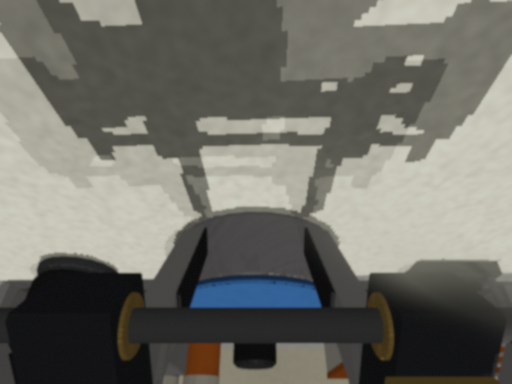

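>>> jog_arm([
  {"x":0,"y":0.007,"z":0.006,"rx":0,"ry":0,"rz":0.1},
  {"x":0,"y":0.007,"z":0.006,"rx":0,"ry":0,"rz":0.1},
  {"x":0,"y":0.007,"z":0.006,"rx":0,"ry":0,"rz":0.1},
  {"x":0,"y":0.007,"z":0.006,"rx":0,"ry":0,"rz":0},
  {"x":0,"y":0.007,"z":0.006,"rx":0,"ry":0,"rz":0},
  {"x":0,"y":0.007,"z":0.006,"rx":0,"ry":0,"rz":0},
])

```text
time: 21.02
tool_pos: [0.567, -0.0541, 0.0184]
ee_rot: [2.446, -0.004, 1.526]
wrist_force: [-4.8, -0.0, 3.7]
width: 0.056
```

```bash
cat > e.py <<'E'
from h import *
o,t,R=obs();y=np.radians(-3);d=t[:2]-[.641,-.057]
print('tcp shelf mm',np.round(1000*np.array([np.cos(y)*d[0]+np.sin(y)*d[1],-np.sin(y)*d[0]+np.cos(y)*d[1],t[2]]),1),'F',np.round(o['wrist_force'],1),'rpy',np.round(np.degrees(o['ee_rot']),2),o['time'],np.round(o['joint_positions'],2))
E
python3 e.py
```

```text
tcp shelf mm [-74.1  -1.   18.4] F [-4.8 -0.   3.7] rpy [140.14  -0.2   87.43] 21.0167 [-0.3  -0.14  2.17  0.37  0.46 -2.09]
```

>>> jog_arm([
  {"x":-0.0003,"y":0.006,"z":0.005,"rx":0,"ry":0,"rz":0.2},
  {"x":-0.0003,"y":0.006,"z":0.005,"rx":0,"ry":0,"rz":0.1},
  {"x":-0.0003,"y":0.006,"z":0.005,"rx":0,"ry":0,"rz":0.1},
  {"x":0,"y":0.006,"z":0.005,"rx":0,"ry":0,"rz":0},
  {"x":0,"y":0.006,"z":0.005,"rx":0,"ry":0,"rz":0},
])

```text
time: 21.43
tool_pos: [0.6087, -0.0565, 0.0182]
ee_rot: [2.447, -0.009, 1.521]
wrist_force: [-4.2, -0.2, 3.5]
width: 0.0564
```

```bash
python3 e.py;  python3 -c "
from h import *
s=snap('side','s15.png')
cv2.imwrite('pics/s15c.png',cv2.resize(s['img'][110:290,180:420,::-1],None,fx=3.3,fy=3.3,interpolation=cv2.INTER_CUBIC))
s=snap('scene','c15.png')
cv2.imwrite('pics/c15c.png',cv2.resize(s['img'][90:290,200:420,::-1],None,fx=3,fy=3,interpolation=cv2.INTER_CUBIC))
"
```

```text
tcp shelf mm [-32.2  -1.2  18.2] F [-4.2 -0.2  3.5] rpy [140.21  -0.52  87.16] 21.4333 [-0.27 -0.04  2.08  0.34  0.45 -2.05]
```

View pics/s15c.png

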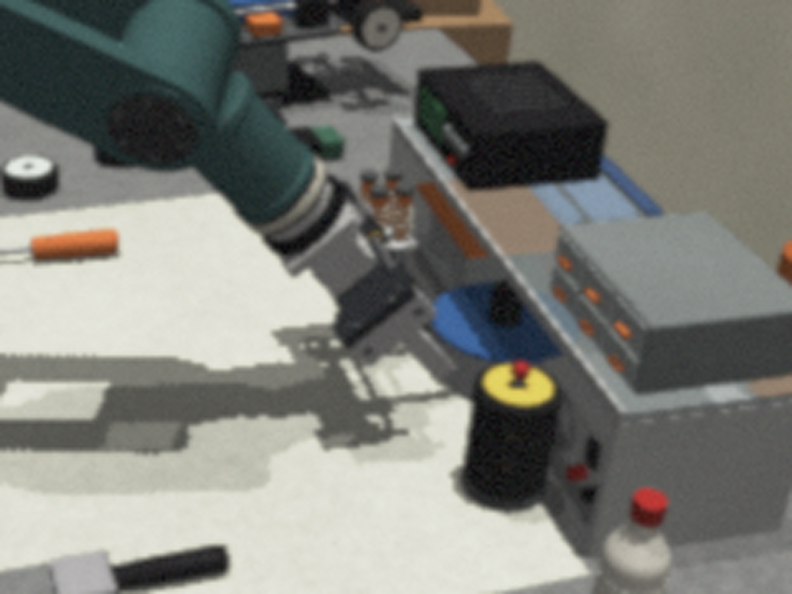

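View pics/c15c.png

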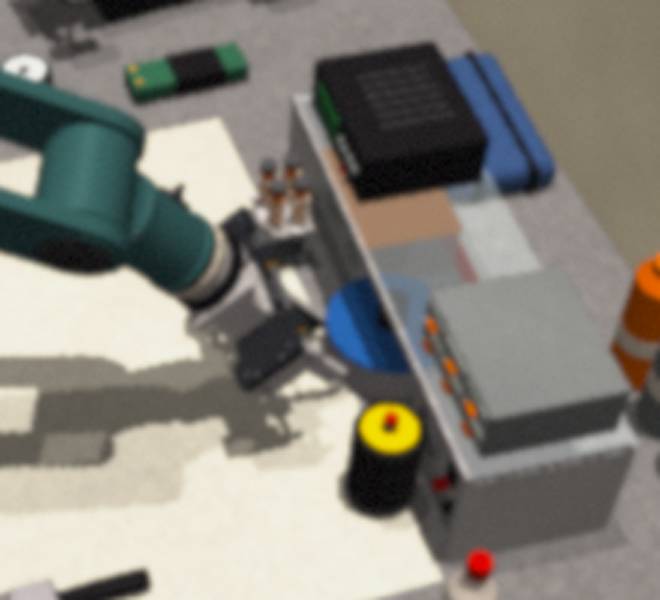

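>>> jog_arm([
  {"x":0,"y":0.006,"z":0.005,"rx":0,"ry":-0.2,"rz":0.1},
  {"x":0,"y":0.006,"z":0.005,"rx":0,"ry":-0.1,"rz":0},
  {"x":0,"y":0.005,"z":0.0043,"rx":0,"ry":-0.1,"rz":0},
  {"x":0,"y":0.003,"z":0.0027,"rx":0,"ry":0,"rz":0},
])

```text
time: 21.87
tool_pos: [0.6358, -0.0577, 0.0168]
ee_rot: [2.449, -0.005, 1.515]
wrist_force: [-4.7, 1.1, 2.7]
width: 0.0565
```

```bash
python3 e.py
```

```text
tcp shelf mm [-5.1 -1.  16.8] F [-4.7  1.1  2.7] rpy [140.34  -0.28  86.81] 21.8667 [-0.25  0.02  2.02  0.3   0.44 -1.99]
```

>>> jog_arm([
  {"x":0,"y":0.003,"z":0.0025,"rx":0,"ry":0,"rz":0},
  {"x":0,"y":0.003,"z":0.0025,"rx":0,"ry":0,"rz":0},
  {"x":0,"y":0.0025,"z":0.002,"rx":0,"ry":0,"rz":0},
])

```text
time: 22.12
tool_pos: [0.648, -0.0582, 0.0168]
ee_rot: [2.45, -0.005, 1.515]
wrist_force: [-3.5, 0.4, 3.0]
width: 0.0567
```

```bash
python3 e.py;  python3 -c "
from h import *
s=snap('side','s16.png')
cv2.imwrite('pics/s16c.png',cv2.resize(s['img'][150:260,270:390,::-1],None,fx=5,fy=5,interpolation=cv2.INTER_CUBIC))
s=snap('scene','c16.png')
cv2.imwrite('pics/c16c.png',cv2.resize(s['img'][140:250,270:390,::-1],None,fx=5,fy=5,interpolation=cv2.INTER_CUBIC))
"
```

```text
tcp shelf mm [ 7.1 -0.9 16.8] F [-3.5  0.4  3. ] rpy [140.35  -0.28  86.83] 22.1167 [-0.24  0.05  1.99  0.29  0.44 -1.98]
```

View pics/s16c.png

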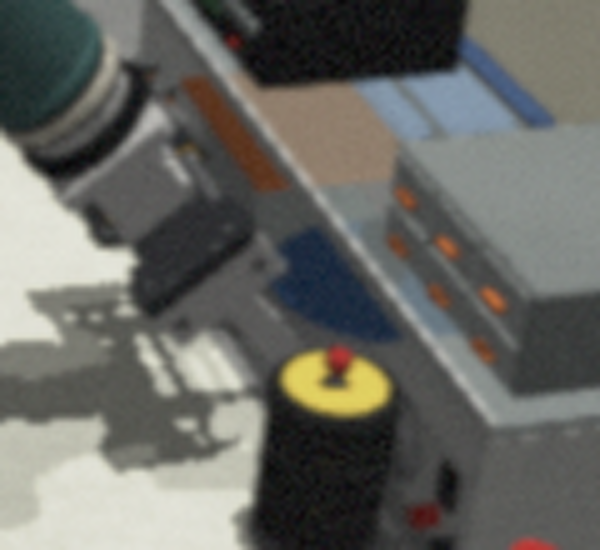

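View pics/c16c.png

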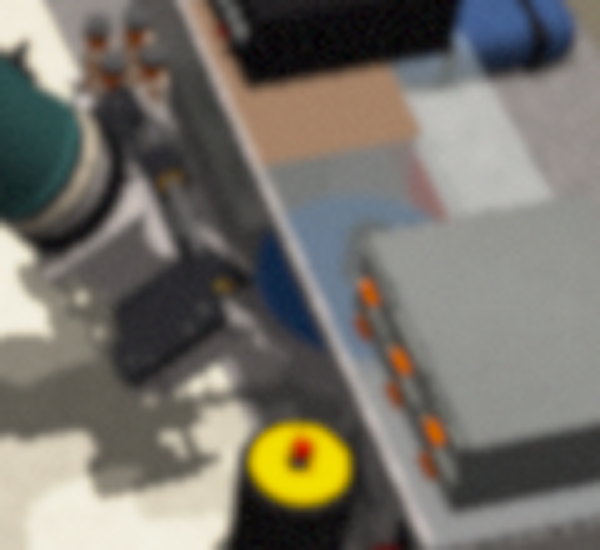

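>>> jog_arm([
  {"x":0,"y":0.002,"z":0.0015,"rx":0,"ry":0,"rz":0},
  {"x":0,"y":0.0017,"z":0.0013,"rx":0,"ry":0,"rz":0},
])

```text
time: 22.38
tool_pos: [0.6523, -0.0584, 0.0163]
ee_rot: [2.451, -0.005, 1.516]
wrist_force: [-4.2, -0.4, 2.0]
width: 0.0566
```

```bash
python3 e.py
```

```text
tcp shelf mm [11.4 -0.8 16.3] F [-4.2 -0.4  2. ] rpy [140.42  -0.29  86.83] 22.3833 [-0.24  0.06  1.98  0.29  0.44 -1.98]
```

>>> jog_arm([
  {"x":0,"y":0.0012,"z":0.001,"rx":0,"ry":0,"rz":0},
  {"x":0,"y":0.001,"z":0.0008,"rx":0,"ry":0,"rz":0},
])

```text
time: 22.55
tool_pos: [0.6553, -0.0586, 0.0164]
ee_rot: [2.451, -0.005, 1.515]
wrist_force: [-4.6, 0.6, 2.7]
width: 0.0563
```

```bash
python3 e.py
```

```text
tcp shelf mm [14.3 -0.9 16.4] F [-4.6  0.6  2.7] rpy [140.43  -0.29  86.83] 22.55 [-0.24  0.07  1.97  0.29  0.44 -1.97]
```

>>> jog_arm([
  {"x":0,"y":0.001,"z":0.0008,"rx":0,"ry":0,"rz":0},
])

```text
time: 22.63
tool_pos: [0.6566, -0.0587, 0.0164]
ee_rot: [2.451, -0.005, 1.515]
wrist_force: [-3.8, -0.1, 2.2]
width: 0.0561
```

>>> jog_arm([
  {"x":0,"y":0.0008,"z":0.0006,"rx":0,"ry":0,"rz":0},
])

```text
time: 22.72
tool_pos: [0.6576, -0.0587, 0.0164]
ee_rot: [2.451, -0.005, 1.515]
wrist_force: [-4.4, 0.7, 3.0]
width: 0.0566
```

```bash
python3 e.py
```

```text
tcp shelf mm [16.7 -0.9 16.4] F [-4.4  0.7  3. ] rpy [140.45  -0.29  86.83] 22.7167 [-0.24  0.07  1.96  0.29  0.44 -1.97]
```

>>> jog_arm([
  {"x":0,"y":0.0008,"z":0.0006,"rx":0,"ry":0,"rz":0},
])

```text
time: 22.8
tool_pos: [0.6582, -0.0587, 0.0161]
ee_rot: [2.452, -0.005, 1.516]
wrist_force: [-11.0, 0.3, 6.2]
width: 0.056
```

>>> jog_arm([
  {"x":0,"y":0.0008,"z":0.0006,"rx":0,"ry":0,"rz":0},
])

```text
time: 22.88
tool_pos: [0.6584, -0.0586, 0.0158]
ee_rot: [2.454, -0.005, 1.516]
wrist_force: [-14.5, -0.1, 9.6]
width: 0.0565
```

```bash
python3 e.py;  python3 -c "
from h import *
s=snap('side','s17.png')
cv2.imwrite('pics/s17c.png',cv2.resize(s['img'][150:260,270:390,::-1],None,fx=5,fy=5,interpolation=cv2.INTER_CUBIC))
s=snap('scene','c17.png')
cv2.imwrite('pics/c17c.png',cv2.resize(s['img'][140:250,270:390,::-1],None,fx=5,fy=5,interpolation=cv2.INTER_CUBIC))
for i in (0,60,120,180,240,300):
  a=np.radians(i-3);print(i,proj(s,[.7158+.062*np.cos(a),-.0607+.062*np.sin(a),.047]))
"
```

```text
tcp shelf mm [17.4 -0.7 15.8] F [-14.5  -0.1   9.6] rpy [140.62  -0.29  86.88] 22.8833 [-0.24  0.07  1.96  0.28  0.44 -1.97]
0 [366.88391915 189.26848185]
60 [349.99276804 177.90902384]
120 [329.88671522 181.71370743]
180 [325.78071154 197.23504417]
240 [342.73742469 209.40703838]
300 [363.7532522  205.23216052]
```

View pics/c17c.png

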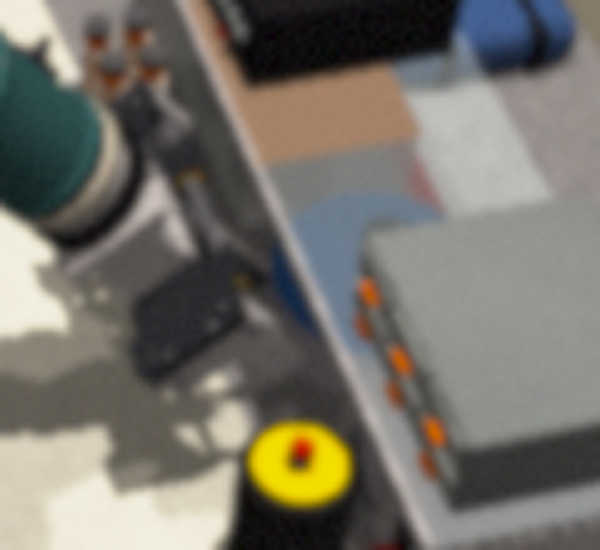

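View pics/s17c.png

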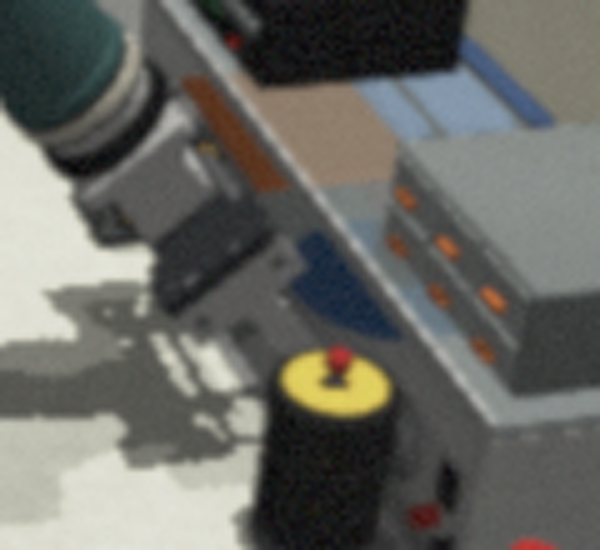

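Force jumped from 4.5 to 14.5 N at TCP shelf x = 17 mm (expected about 16), so the pot is against the rail. Backing straight out.

>>> jog_arm([
  {"x":0,"y":-0.004,"z":-0.003,"rx":0,"ry":0,"rz":0},
  {"x":0,"y":-0.008,"z":-0.0065,"rx":0,"ry":0,"rz":0},
  {"x":0,"y":-0.012,"z":-0.011,"rx":0,"ry":0,"rz":0},
  {"x":0,"y":-0.012,"z":-0.013,"rx":0,"ry":0,"rz":0},
  {"x":0,"y":-0.012,"z":-0.015,"rx":0,"ry":0,"rz":0},
  {"x":0,"y":-0.012,"z":-0.015,"rx":0,"ry":0,"rz":0},
  {"x":0,"y":-0.012,"z":-0.018,"rx":0,"ry":0,"rz":0},
  {"x":0,"y":-0.012,"z":-0.018,"rx":0,"ry":0,"rz":0},
  {"x":0,"y":-0.006,"z":-0.01,"rx":0,"ry":0,"rz":0},
  {"x":0,"y":0,"z":0,"rx":0,"ry":0,"rz":0},
])

```text
time: 23.82
tool_pos: [0.5121, -0.0505, 0.0422]
ee_rot: [2.45, -0.004, 1.515]
wrist_force: [1.0, 0.0, -0.1]
width: 0.0564
```

```bash
python3 e.py;  python3 -c "
from h import *
s=snap('wrist','w18.png')
s=snap('side','s18.png')
cv2.imwrite('pics/s18c.png',cv2.resize(s['img'][150:260,270:390,::-1],None,fx=5,fy=5,interpolation=cv2.INTER_CUBIC))
s=snap('scene','c18.png')
cv2.imwrite('pics/c18c.png',cv2.resize(s['img'][140:250,270:390,::-1],None,fx=5,fy=5,interpolation=cv2.INTER_CUBIC))
"
```

```text
tcp shelf mm [-129.1   -0.2   42.2] F [ 1.   0.  -0.1] rpy [140.38  -0.26  86.8 ] 23.8167 [-0.33 -0.34  2.26  0.33  0.58 -2.06]
```

View pics/c18c.png

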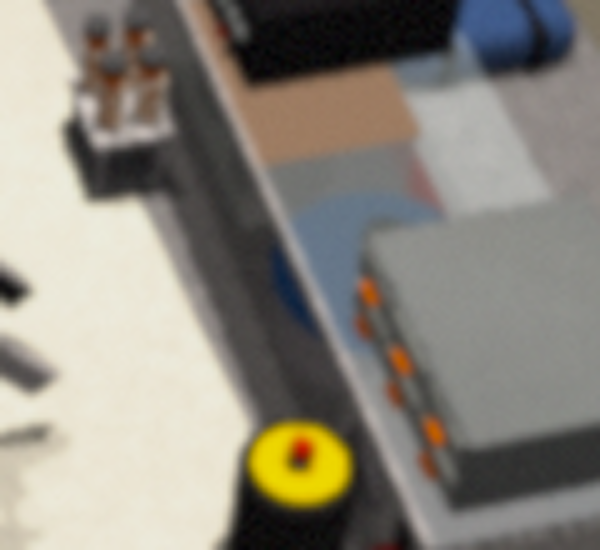

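View pics/s18c.png

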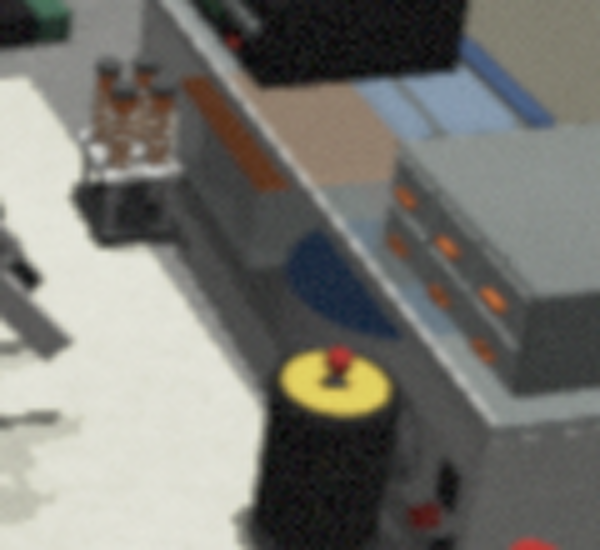

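View pics/w18.png

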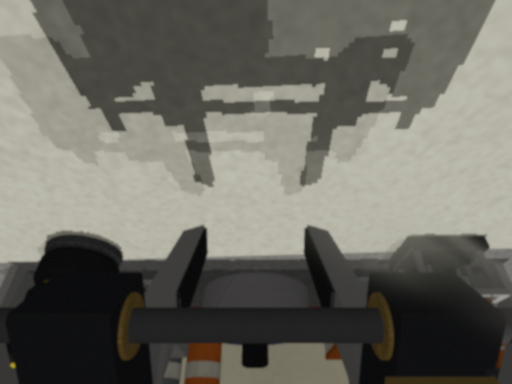

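>>> jog_arm([
  {"x":0,"y":0.01,"z":-0.016,"rx":0,"ry":0,"rz":0},
  {"x":0,"y":0.02,"z":-0.026,"rx":0,"ry":0,"rz":0},
  {"x":0,"y":0.021,"z":-0.026,"rx":0,"ry":0,"rz":0},
  {"x":0,"y":0.021,"z":-0.026,"rx":0,"ry":0,"rz":0},
  {"x":0,"y":0.021,"z":-0.026,"rx":0,"ry":0,"rz":0},
  {"x":0,"y":0.021,"z":-0.026,"rx":0,"ry":0,"rz":0},
  {"x":0,"y":0.021,"z":-0.026,"rx":0,"ry":0,"rz":0},
  {"x":0,"y":0.01,"z":-0.012,"rx":0,"ry":0,"rz":0},
  {"x":0,"y":0,"z":0,"rx":0,"ry":0,"rz":0},
])

```text
time: 24.72
tool_pos: [0.5138, -0.0518, 0.2816]
ee_rot: [2.461, -0.009, 1.516]
wrist_force: [0.8, -0.0, 0.1]
width: 0.0561
```

>>> jog_arm([
  {"x":0,"y":0,"z":0,"rx":4,"ry":0,"rz":0},
  {"x":0,"y":0,"z":0,"rx":6,"ry":0,"rz":0},
  {"x":0,"y":0,"z":0,"rx":6,"ry":0,"rz":0},
  {"x":0,"y":0,"z":0,"rx":6,"ry":0,"rz":0},
  {"x":0,"y":0,"z":0,"rx":6,"ry":0,"rz":0},
  {"x":0,"y":0,"z":0,"rx":4,"ry":0,"rz":0},
  {"x":0,"y":0,"z":0,"rx":0,"ry":0,"rz":0},
])

```text
time: 25.3
tool_pos: [0.5157, -0.051, 0.2697]
ee_rot: [3.058, -0.011, 1.518]
wrist_force: [-0.0, 0.1, -0.7]
width: 0.0565
```

```bash
python3 e.py; python3 d.py .60 -.058 .29 87 0
```

```text
tcp shelf mm [-125.4   -0.6  269.7] F [-0.   0.1 -0.7] rpy [175.21  -0.61  86.96] 25.3 [-0.22 -0.05  1.39  0.03  1.72 -1.74]
t 25.3 tcp [ 0.52 -0.05  0.27] rpy [175.21  -0.61  86.96] F [-0.03  0.07 -0.69] w 0.056526363158834726
dxyz mm [ -2.27  85.94 -13.24] rotdeg [ 4.79 -0.61 -0.07]
```

>>> jog_arm([
  {"x":0,"y":0.012,"z":-0.006,"rx":2,"ry":0,"rz":0},
  {"x":0,"y":0.02,"z":-0.007,"rx":2,"ry":0,"rz":0},
  {"x":0,"y":0.022,"z":-0.007,"rx":1,"ry":0,"rz":0},
  {"x":0,"y":0.022,"z":-0.007,"rx":0,"ry":0,"rz":0},
  {"x":0,"y":0.022,"z":-0.006,"rx":0,"ry":0,"rz":0},
  {"x":0,"y":0.02,"z":-0.004,"rx":0,"ry":0,"rz":0},
  {"x":0,"y":0.012,"z":0,"rx":0,"ry":0,"rz":0},
  {"x":0,"y":0,"z":0,"rx":0,"ry":0,"rz":0},
  {"x":0,"y":0,"z":0,"rx":0,"ry":0,"rz":0},
], claw=1)

```text
time: 26.05
tool_pos: [0.6499, -0.0564, 0.285]
ee_rot: [-3.113, -0.017, 1.522]
wrist_force: [-0.3, 0.9, 0.5]
width: 0.0942
```

```bash
python3 e.py; python3 -c "
from h import *
s=snap('wrist','w19.png');import pickle;pickle.dump(s,open('w19.pkl','wb'))"
```

```text
tcp shelf mm [  8.8   1.1 285. ] F [-0.3  0.9  0.5] rpy [-178.36   -0.98   87.22] 26.05 [-0.18  0.35  0.9   0.01  1.92 -1.7 ]
```

View pics/w19.png

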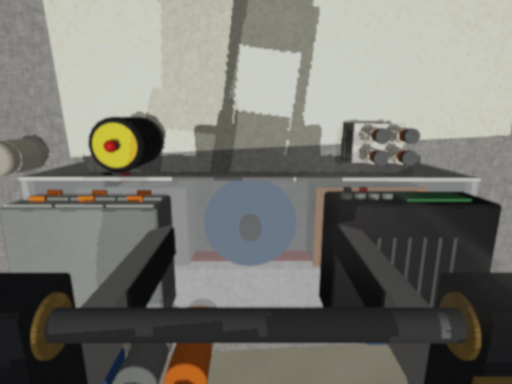

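Run:
```python
from h import *
import pickle
np.set_printoptions(precision=4,suppress=True)
s=pickle.load(open('w19.pkl','rb'))
ch=lambda im:np.clip(im[...,0].astype(float)-im[...,2]+128,0,255).astype(np.uint8)
c,f=ring(s,(.716,-.06),.047,.0645,.0595,ch,rng=.02);print(c,f)
y=np.radians(-3);d=c-[.641,-.057];print('shelf',np.cos(y)*d[0]+np.sin(y)*d[1],-np.sin(y)*d[0]+np.cos(y)*d[1])
im=s['img'][:,:,::-1][160:280,180:330];big=cv2.resize(im,None,fx=5,fy=5,interpolation=cv2.INTER_CUBIC)
for a in th:
    p=proj(s,[c[0]+.062*np.cos(a),c[1]+.062*np.sin(a),.047]);cv2.circle(big,tuple(int(round(q)) for q in ((p-[180,160]+.5)*5)),1,(0,255,0),-1)
cv2.imwrite('pics/w19z.png',big)
print('edge proj',proj(s,[.641,-.057,.128]),proj(s,[.641+.135*np.cos(y),-.057+.135*np.sin(y),.024]))
L=proj(s,[.6536,.1828,.128]);Rr=proj(s,[.6284,-.2966,.128]);print(L,Rr)
```

```text
[ 0.7153 -0.0634] -22.13519859313965
shelf 0.07453639939588423 -0.0024886918762269767
edge proj [252.1171 178.4513] [251.4942 257.8261]
[479.2587 178.7568] [ 19.9406 178.129 ]
```

View pics/w19z.png

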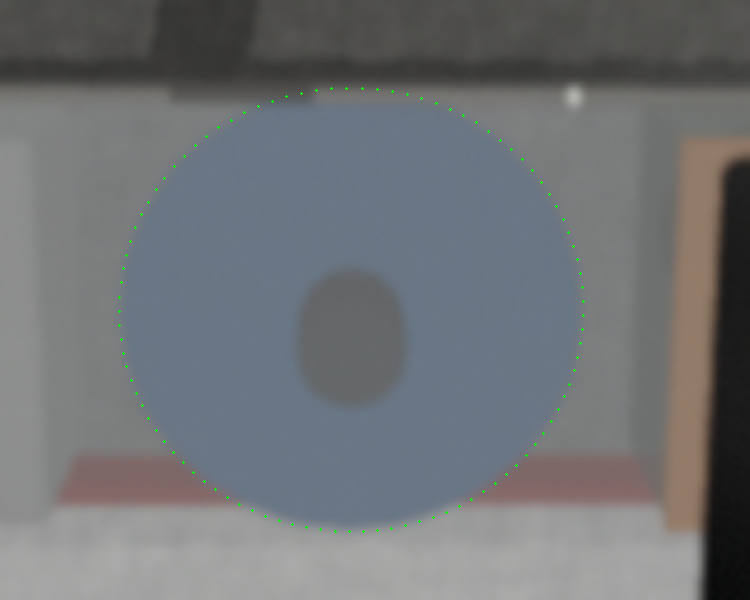

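The disc centre is at shelf (74.5, −2.5) mm, round and level at rim height. The arm is clear and still. Handing in.

```bash
python3 -c "
from h import *
print(ticket.close_job(), robot.get_obs()['time'])"
```

```text
the job is handed in; nothing more can be done
the job is handed in; nothing more can be done
```

I seated the blue cover on the pot and slid the covered pot into the bay until it rested against the red rail. I handed the job in at about 26 s on the robot's clock, and no verdict was reported.

- **Cover:** I gripped it by the knob, lowered it level into the pot's mouth and let go. I then regripped the knob only to drag the pot round in front of the bay, and released it there.
- **Push:** Two spread fingers, with the tool tilted 40°, pushed the pot in from behind. The last millimetres were steps of about 1 mm. At the rail the wrist's horizontal force rose from about 4.5 N to 14.5 N at most (17.4 N with the vertical part). I then backed straight out.
- **Final position:** The last wrist picture put the cover's centre at 74.5 mm into the shelf (home is 75 mm) and 2.5 mm off the bay's middle line. The cover looked level at rim height. The pot was hidden under the cover, so its own position is inferred from the cover to within 3 mm of play.
- **Surroundings:** I saw no contact with the stands or the stored gear. The bystanders in view looked unmoved, but I did not measure them.
- **Disagreements:**
  - The scene and side cameras differed by 5–7 mm in y, so I relied on the wrist camera.
  - The first two move calls were refused as invalid and the arm did not move.
  - The shelf's front edge measured 485 mm wide against the stated 480.

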